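Load the ice bars through the ice bucket's sprung flap

TASK

Lift the bamboo tongs off the ice bucket's lid and lay them down gently anywhere clear on the trolley top. Then pick up the scoop by its handle, push the bucket's spring flap down with the scoop's nose and, with the nose still holding the flap open, tip all three ice bars into the bucket; touch the flap with nothing but the scoop, set the empty scoop back level in its rest tray and let the flap spring shut. Leave the shaker and the tumblers standing where they are.

Things in the scene. Friction and masses are not known exactly. Their poses are not given: they have to be found in the camera images.
- bucket: fixed covered stainless ice bucket, a rectangular tub 200 mm (x) by 140 mm (y), flat lid top 150 mm above the trolley; origin at the centre of its underside. Empty inside, walls and floor 4 mm. The fixed lid has an opening 110 mm long (bucket x -40 to +70 mm) and 92 mm wide (y -46 to +46 mm), filled by the sprung flap. Ring handles reach 16 mm out of its long sides, 90 mm up
- flap_hinge (a point): middle of the flap's hinge line, which runs along the bucket's y at bucket x +68 mm, at lid-top height; the point tilts with the flap. The flap is aluminium, 106 mm long, 88 mm wide, 4 mm thick, flush with the lid top; its free end is towards the bucket's -x and swings down into the bucket
- flap (a joint): flap angle (rad): 0 shut, growing as its free end is pushed down, at most 1.25; open, it is a chute sloping down to the bucket's -x, so a scoop enters nose towards bucket -x over the hinge. Its spring shuts it with 0.14 N m when shut, 0.25 N m at 0.9 rad: it bears the bars or tongs unopened but yields to 3 to 5 N pressed 55 mm from the hinge
- rest: fixed shallow wooden tray, the scoop's rest, 172 (x) x 88 (y) x 16 mm with a floor 8 mm up inside an 8 mm high lip; inside 160 x 76 mm; origin at the centre of its underside. The scoop stands in it with its axes along the rest's, its origin over the rest's
- scoop_grip (a point): middle of the scoop's handle, where it balances; axes of the scoop: -x to its nose, z up from its floor. The black handle bar lies along x, 16 mm wide (y), 20 mm high, reaching 35 mm towards the nose and 75 mm towards the back from this point, on a post at the back. This point is 98 mm above the scoop's underside and 75 mm behind the nose edge along x
- scoop: the scoop, 0.25 kg; origin at the centre of its underside, axes as scoop_grip. A stainless tray 150 mm long, 66 mm wide, floor and walls 3 mm; the nose end (-x) is open without lip, side walls 36 mm high but 22 mm over the last 38 mm at the nose, back wall 36 mm
- tongs_center (a point): centre of a pair of bamboo tongs, a U-bent strip 185 mm long (its x, from -95 at the closed end to +90 mm), 30 mm wide over the two blades (its y), 18 mm high, 60 g, lying across the bucket's lid and flap; the point is halfway up. The blades are stiff and 5 mm thick: taken across both (30 mm)
- tongs: the tongs, origin on their underside below tongs_center, same axes
- shaker: steel cocktail shaker, 84 mm in diameter, 210 mm tall with its narrower cap, standing; origin at the centre of its underside. A bystander
- bar0_center (a point): a plain polished steel reusable ice bar, 62 x 22 x 22 mm, 60 g, loose in the scoop at the start; the point is its centre, its x axis runs along it. It slides on any slope steeper than about 17 to 24 degrees
- bar1_center (a point): a plain polished steel reusable ice bar, 62 x 22 x 22 mm, 60 g, loose in the scoop at the start; the point is its centre, its x axis runs along it. It slides on any slope steeper than about 17 to 24 degrees
- bar2_center (a point): a plain polished steel reusable ice bar, 62 x 22 x 22 mm, 60 g, loose in the scoop at the start; the point is its centre, its x axis runs along it. It slides on any slope steeper than about 17 to 24 degrees
- tumbler0: frosted glass tumbler, 76 mm across the rim, 90 mm tall, standing; origin at the centre of its underside. A bystander
- tumbler1: frosted glass tumbler, 76 mm across the rim, 90 mm tall, standing; origin at the centre of its underside. A bystander
- tumbler2: frosted glass tumbler, 76 mm across the rim, 90 mm tall, standing; origin at the centre of its underside. A bystander
There are look-alikes about, which are no part of the job. What is shaped like the part that bears bar1_center but brown is not meant.

How it is judged (in metres and radians):
On the way, in this order (a step that is already met when the one before it is completed fails the run):
1. the tongs are lifted clear of the lid in the gripper (height (world z) of tongs_center above 0.18 m and contact force between the fingers and tongs above 0.5 N), for 0.1 s.
2. the tongs lie released on the trolley top (height (world z) of tongs_center between 0 and 0.03 m and linear speed of tongs below 0.05 m/s and contact force between the fingers and tongs below 0.1 N), for 0.2 s.
3. the tipped scoop's nose holds the flap open (value of joint flap above 0.4 rad and contact force between scoop and flap above 0.3 N and angle between scoop_grip's own z axis and vertical above 0.4 rad), for 0.2 s.
At the end, for the whole second after the job is handed in: All three ice bars are in the bucket below its lid, the flap is shut (under 0.1 rad), the scoop stands level on the floor of its rest tray (centre within 12 mm of the tray's along each axis, tilt under 0.1 rad), and the tongs lie at rest, released, on the trolley top (all of step 2 and x of bar0_center in the frame of bucket between -0.1 and 0.1 m and y of bar0_center in the frame of bucket between -0.07 and 0.07 m and z of each of bar0_center, bar1_center, bar2_center in the frame of bucket below 0.125 m and x of bar1_center in the frame of bucket between -0.1 and 0.1 m and y of bar1_center in the frame of bucket between -0.07 and 0.07 m and x of bar2_center in the frame of bucket between -0.1 and 0.1 m and y of bar2_center in the frame of bucket between -0.07 and 0.07 m and value of joint flap below 0.1 rad and x of scoop_grip in the frame of rest between -0.012 and 0.012 m and y of scoop_grip in the frame of rest between -0.012 and 0.012 m and z of scoop_grip in the frame of rest below 0.113 m and angle between scoop_grip's own z axis and vertical below 0.1 rad and linear speed of scoop below 0.03 m/s); the robot touches nothing.
It fails at once if the tongs are dropped or thrown: they move at over 0.7 m/s out of the fingers (linear speed of tongs above 0.7 m/s and contact force between the fingers and tongs below 0.05 N).
It fails at once if the gripper or arm touches the flap (contact force between any of the fingers, the arm and flap above 0.5 N).
It fails at once if the shaker or a tumbler is shifted over 25 mm or tipped over (distance of any of shaker, tumbler0, tumbler1, tumbler2 from where it was at the start of the episode above 0.025 m or angle between any of shaker, tumbler0, tumbler1, tumbler2's own z axis and vertical above 0.4 rad).
It also fails if it takes over 72 s, if anything falls off the work surface, if the arm or the gripper's body presses on something with over 40 N, if the wrist force passes 120 N, or if a joint passes its speed limit or range.

ROBOT

A 7-joint arm with a two-finger parallel gripper is mounted at the origin on the work surface. World frame = base frame: x ahead of the robot, y to its left, z up, the work surface at z = 0. Lengths are in mm, angles in rad, forces in N, time in s.
With the tool pointing down it reaches from about 400 to 875 mm from the base axis. Payload 4.4 kg.
Tool frame: the origin (TCP) lies midway between the tips of the shut fingers; the grasp point (between the pads) lies 19 mm behind it (robot.pinch_z is the distance from the TCP to the grasp point, in mm); z points along the fingers, y is the direction in which the jaws open and shut (so a half turn about z gives the same grasp; the last joint's range is limited). The gripper opens to 85 mm and grips with 20 to 120 N. Pads are 22 mm wide; open, the fingers measure 114 mm over their backs; the gripper's body (76 mm by 85 mm) begins 54 mm behind the grasp point. The pads swing forward as they close: fully open they stand 13 mm farther back than shut.
Start: joints at [-1.22, 0.628, 0.038, 1.517, -0.027, 0.996, -0.02], TCP at [263.122, 594.377, 231.313] pointing down, gripper open.
Joint ranges: [-3.06, 3.06], [-0.37, 2.12], [-1.25, 1.32], [0.18, 2.47], [-1.1, 4.24], [0.23, 1.98], [-2.94, 2.94]. Speed limits (rad/s): [2.57, 2.57, 3.14, 3.14, 3.14, 3.14, 3.14].

INTERFACE

Orientations are given as a rotation vector (axis times angle).
In Python, from rig import robot, vision gives the robot as it stands.
- The arm moves only by the tool move_arm, never from a script. Its arguments are lists of equal length, an entry for each row: "turn": the turn, a rotation vector about the tool's x, y, z in units of 6 degrees (1.0 is 6 degrees), a list of three; "linear": the shift along the tool's x, y, z in units of 25 mm (1.0 is 25 mm), a list of three; "jaw": the finger opening in mm, from 0 to 85.4. A call has exactly 8 rows; each row is the pose to reach, as a shift and turn from the pose measured when the call began, along the tool's axes at that moment; what a row does not reach only later rows make up. A row lasts 1/12 s, in which the tool goes at most 41.7 mm and 7.16 degrees, less where a joint would pass 70% of its speed; a pose out of reach is approached as far as the arm can. A call with a gripper value outside its range is refused whole. The fingers move at their own pace and stop on an object; the grip force is fixed at half the most. Time passes only in rows, so rows that repeat a pose let the fingers close, or fill a call up. It gives the time, the measured TCP pose, the force and the opening at its end, in the units of the state.
- robot.sense(): the state, without advancing time (a new reading comes with each control period).
- vision.capture(name): name is "side" or "top" or "wrist"; returns the picture (480x640x3 uint8, red, green, blue); there is no depth.
- vision.camera_params(name): a dict with "K" (3x3 intrinsics, pixels), "D" ([k1, k2, p1, p2, k3] as OpenCV has them; the pictures are not rectified), "R" (3x3) and "t" (3): a world point X has camera coordinates R X + t; the wrist camera has in their place "T_tool_cam" (4x4, takes a point from camera to tool coordinates, whose origin is the TCP and whose axes are the flange's). Camera axes: x right, y down, z forward; pixel columns grow to the right and rows downward; lengths in mm; the calibration is good to about 2 mm. A picture is of the moment at which its call begins: read the wrist's pose just before it. camera_params takes no time and is no camera call.
- robot.sign_off(): hands the job in, once; it reports no verdict.
The state is a dict: "clock": time; "joints": joint angles; "qd": joint speeds; "tau": joint torques, N m; "ee_pos": TCP position; "ee_rot": TCP orientation; "force": force on the tool from outside, world axes, zero at the start; "moment": the same for the moment, N m; "width": finger opening in mm.
Only numpy, scipy, OpenCV 4.12 (cv2) and the standard library are available. Lean on these libraries where they do the work, as an engineer would, in place of code of your own. Each camera call takes 0.05 s, during which the arm holds its last target. There are 200 camera calls.

## Working session

There is one attempt and no reset: what is moved stays moved. The work goes in short steps, Python scripts to look and compute and a tool call to move; the robot and the scene stay as the last step left them, time stands still between calls to the robot, and variables do not carry over. Pictures are saved under pics/ and viewed, about 8 in all and at most 12, crops included, and the job is handed in when it is done.

Besides the shell and the picture viewer there is one more tool, called after "Emit:" by a JSON object that holds its "name" and its "arguments". move_arm: Moves the arm, as the interface text tells. Its arguments: {"type":"object","properties":{"turn":{"type":"array","items":{"type":"array","items":{"type":"number"}}},"linear":{"type":"array","items":{"type":"array","items":{"type":"number"}}},"jaw":{"type":"array","items":{"type":"number"}}},"required":["turn","linear","jaw"]}

```bash
ls; mkdir -p pics; python3 - <<'E'
from rig import robot, vision
import cv2, numpy as np
print(robot.sense(), robot.pinch_z)
for n in ("side","top"):
    im=vision.capture(n); cv2.imwrite(f"pics/{n}0.png",im[:,:,::-1])
    print(n,vision.camera_params(n))
print(vision.camera_params("wrist"))
E
```

```text
pics
{'clock': 0.0, 'joints': array([-1.21982617,  0.6293219 ,  0.03844308,  1.51838844, -0.02701695,
        0.99629512, -0.01999486]), 'qd': array([-0.00029139, -0.00055231,  0.00193728,  0.00038249,  0.00052123,
       -0.00116826,  0.00013202]), 'tau': array([-6.42946106e-04, -5.63416672e+01,  1.22619331e+00, -1.93453538e+01,
        1.09924268e-02,  1.04426805e-02, -2.11719384e-05]), 'ee_pos': array([262.83959808, 593.79509601, 230.39827302]), 'ee_rot': array([-6.49862435e-01, -3.07325188e+00,  2.91522674e-03]), 'force': array([-0.35999493, -0.42261828, -0.12105784]), 'moment': array([ 0.02020152, -0.00906671, -0.01343106]), 'width': 85.37105035849424} 18.700000000000003
side {'K': array([[554.05320063,   0.        , 325.51731215],
       [  0.        , 554.05320063, 237.60906361],
       [  0.        ,   0.        ,   1.        ]]), 'D': array([0.05652383, 0.        , 0.        , 0.        , 0.        ]), 'R': array([[-0.71273605, -0.70140368,  0.00634024],
       [-0.45778755,  0.45829739, -0.76183598],
       [ 0.53144885, -0.54589045, -0.64773894]]), 't': array([398.48601103
[... 376 characters left out ...]

       [ 0.06205795, -0.00109763, -0.99807194]]), 't': array([ -17.47108186,  570.47257452, 1081.29816894])}
{'K': array([[408.63367318,   0.        , 321.60438081],
       [  0.        , 408.63367318, 240.30714781],
       [  0.        ,   0.        ,   1.        ]]), 'D': array([-0.0623854,  0.       ,  0.       ,  0.       ,  0.       ]), 'T_tool_cam': array([[ 7.32794980e-04, -9.51419659e-01, -3.07896243e-01,
         8.03786483e+01],
       [ 9.99998611e-01,  1.15804959e-03, -1.19844652e-03,
         1.94963467e-01],
       [ 1.49678469e-03, -3.07894937e-01,  9.51419186e-01,
        -1.41498052e+02],
       [ 0.00000000e+00,  0.00000000e+00,  0.00000000e+00,
         1.00000000e+00]])}
```

View pics/top0.png

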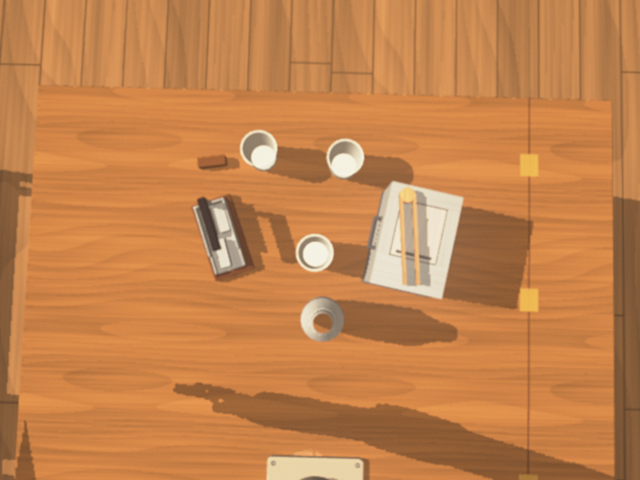

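View pics/side0.png

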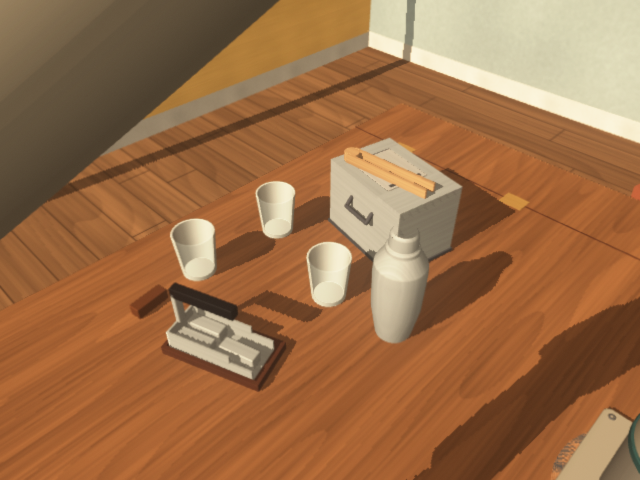

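Top view: the bucket is at about (415,240), with the tongs from (408,195) to (410,285). The scoop in its rest is at (220,238) with its handle from (203,200) to (217,245). The shaker is at (322,318) and the tumblers at (260,150), (345,158) and (315,253). Bar-like candidates are the brown block at (212,161), which is the decoy, and the pale steel bars in the scoop at (222,220) and (230,250), which are the real ones.

Next I'll take one close crop to check this choice and the hinge end.

```bash
cat > h.py <<'E'
import numpy as np, cv2
from scipy.spatial.transform import Rotation as Ro
from rig import robot, vision
def cam(n):
    p=vision.camera_params(n)
    if n=="wrist":
        s=robot.sense(); T=np.eye(4); T[:3,:3]=Ro.from_rotvec(s["ee_rot"]).as_matrix(); T[:3,3]=s["ee_pos"]
        W=np.linalg.inv(T@p["T_tool_cam"]); return p["K"],p["D"],W[:3,:3],W[:3,3]
    return p["K"],p["D"],p["R"],p["t"]
def ray(c,uv):
    K,D,R,t=c; q=cv2.undistortPoints(np.array([[uv]],float),K,D)[0,0]
    return -R.T@t, R.T@np.array([q[0],q[1],1])
def onz(c,uv,z):
    o,d=ray(c,uv); return o+d*(z-o[2])/d[2]
def proj(c,X):
    K,D,R,t=c; return cv2.projectPoints(np.array(X,float).reshape(-1,3),cv2.Rodrigues(R)[0],t,K,D)[0].reshape(-1,2)
E
python3 - <<'E'
from h import *
im=cv2.imread("pics/top0.png")
a=cv2.resize(im[170:310,355:475],None,fx=3.3,fy=3.3,interpolation=cv2.INTER_CUBIC)
b=cv2.resize(im[170:310,180:300],None,fx=3.3,fy=3.3,interpolation=cv2.INTER_CUBIC)
cv2.imwrite("pics/crop1.png",np.hstack([a,b]))
c=cam("top")
for n,uv,z in [("lidTL",(393,182),150),("lidTR",(463,198),150),("lidBR",(442,298),150),("lidBL",(365,282),150),("tongsTop",(408,190),168),("tongsBot",(412,285),168),("h0",(203,200),108),("h1",(215,248),108)]:
    print(n,onz(c,uv,z).round())
E
```

```text
lidTL [ 676. -136.  150.]
lidTR [ 649. -271.  150.]
lidBR [ 456. -233.  150.]
lidBL [482. -86. 150.]
tongsTop [ 658. -162.  168.]
tongsBot [ 479. -172.  168.]
h0 [637. 239. 108.]
h1 [541. 211. 108.]
```

View pics/crop1.png

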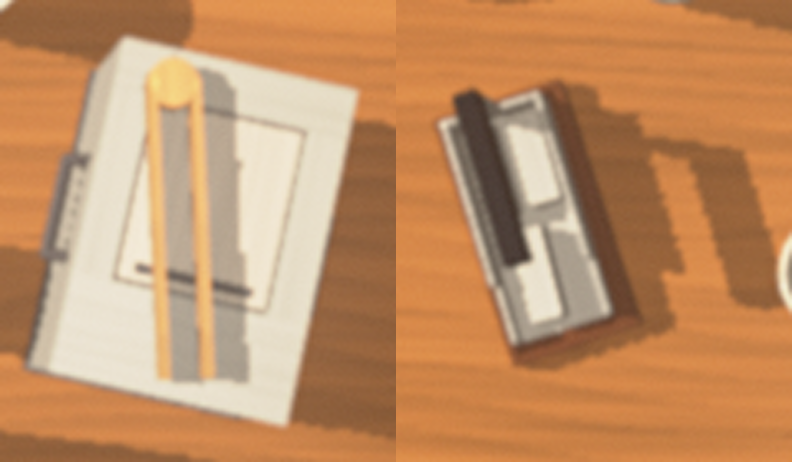

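The crop shows the flap margin is about 31 mm at the far end (crop row 118) and about 62 mm near the robot. So the hinge is at the far (+x) end and the dark free-end mark faces the robot. The scoop's handle post is at the far end and its nose points to the robot. The bars are pale steel, so the choice holds.

I'll grip the tongs near their open end, over the fixed lid, clear of the flap.

```bash
cat >> h.py <<'E'
def crop(x,y,ox=355): return (x/3.3+ox,y/3.3+170)
def go(pos,yang=None,tilt=0,R=None):
    """print tool-frame shift/turn to TCP pos; yang = world angle (deg) of tool y, tool z down, tilt about tool y"""
    s=robot.sense(); R0=Ro.from_rotvec(s["ee_rot"])
    if R is None:
        a=np.radians(yang); y=np.array([np.cos(a),np.sin(a),0]); z=np.array([0,0,-1.]); x=np.cross(y,z)
        R=Ro.from_matrix(np.c_[x,y,z])*Ro.from_rotvec([0,tilt,0])
    L=R0.inv().apply(np.array(pos)-s["ee_pos"])/25; T=np.degrees((R0.inv()*R).as_rotvec())/6
    print("lin",L.round(3),"turn",T.round(3))
E
python3 - <<'E'
from h import *
c=cam("top")
P={n:onz(c,crop(*uv),z) for n,uv,z in [("TL",(125,38),150),("TR",(357,92),150),("BR",(290,425),150),("BL",(48,372),150),("fTL",(150,105),150),("fTR",(307,131),150),("fBR",(265,312),150),("fBL",(115,278),150),("tc",(172,58),168),("to",(187,380),168),("tg",(184,345),168)]}
for k,v in P.items(): print(k,v.round(1))
cs=sum(P[k] for k in("TL","TR","BR","BL"))/4; d=P["TL"]-P["BL"]+P["TR"]-P["BR"]; print("bucket",cs,np.degrees(np.arctan2(d[1],d[0])),np.linalg.norm(d)/2)
d=P["fTL"]-P["fBL"]+P["fTR"]-P["fBR"]; print("flap yaw",np.degrees(np.arctan2(d[1],d[0])),np.linalg.norm(d)/2,sum(P[k] for k in("fTL","fTR","fBR","fBL"))/4)
for n,uv,z in [("shaker",(322,322),100),("t0",(259,148),90),("t1",(345,157),90),("t2",(315,251),90),("restTL",(194,203),16)]: print(n,onz(c,uv,z).round())
d=P["tc"]-P["to"];print("tongs len",np.linalg.norm(d),np.degrees(np.arctan2(d[1],d[0])))
go([480,-170,330],-87)
E
```

```text
TL [ 676.9 -135.7  150. ]
TR [ 648.8 -271.8  150. ]
BR [ 454.4 -234.8  150. ]
BL [481.2 -94.6 150. ]
fTL [ 637.9 -151.   150. ]
fTR [ 625.1 -242.8  150. ]
fBR [ 519.1 -219.6  150. ]
fBL [ 536.5 -132.3  150. ]
tc [ 662.8 -160.4  168. ]
to [ 479.1 -171.7  168. ]
tg [ 498.9 -169.7  168. ]
bucket [ 565.31312928 -184.23615168  150.        ] -11.316317352468294 198.92051097721406
flap yaw -11.409503130488066 105.80096891349758 [ 579.62568145 -186.4168966   150.        ]
shaker [400.  -6. 100.]
t0 [750. 132.  90.]
t1 [736. -45.  90.]
t2 [541.  12.  90.]
restTL [642. 280.  16.]
tongs len 184.04175524745486 3.544681293629483
lin [-20.311 -24.43   -3.939] turn [-5.000e-03  2.200e-02  2.552e+01]
```

Emit:
{"name": "move_arm", "arguments": {"turn": [[0, 0, 1], [0, 0, 2], [0, 0, 3], [0, 0, 4], [0, 0, 5], [0, 0, 6], [0, 0, 7], [0, 0, 8]], "linear": [[-1, -1, -2], [-2, -2, -3.9], [-3, -3, -3.9], [-4, -4, -3.9], [-5, -5.5, -3.9], [-6, -7, -3.9], [-7, -8, -3.9], [-8, -9, -3.9]], "jaw": [85, 85, 85, 85, 85, 85, 85, 85]}}

```text
clock: 0.77
ee_pos: [351.4, 313.0, 328.3]
ee_rot: [-1.849, -2.539, 0.003]
force: [1.3, -0.2, 0.5]
width: 85.1
```

```bash
python3 - <<'E'
from h import *
go([480,-170,330],-87); print(robot.sense()["joints"].round(2))
E
```

```text
lin [-19.965  -1.03   -0.047] turn [-4.0000e-03  2.2000e-02  1.7478e+01]
[-1.03  0.27  0.31  1.86 -0.1   1.03 -0.37]
```

Emit:
{"name": "move_arm", "arguments": {"turn": [[0, 0, 1], [0, 0, 2], [0, 0, 3], [0, 0, 4], [0, 0, 5], [0, 0, 6], [0, 0, 7], [0, 0, 8]], "linear": [[-1.6, 0, 0], [-3.2, 0, 0], [-4.8, 0, 0], [-6.4, -0.2, 0], [-8, -0.3, 0], [-9.6, -0.4, 0], [-11.2, -0.5, 0], [-12.8, -0.6, 0]], "jaw": [85, 85, 85, 85, 85, 85, 85, 85]}}

```text
clock: 1.43
ee_pos: [435.1, 2.0, 328.7]
ee_rot: [2.726, 1.561, -0.002]
force: [0.6, -0.8, -0.5]
width: 84.9
```

```bash
python3 - <<'E'
from h import *
go([497,-170,270],-86.5); print(robot.sense()["joints"].round(2))
E
```

```text
lin [-4.677  5.619  2.352] turn [1.00e-03 1.60e-02 9.35e+00]
[-0.59  0.24  0.65  1.95 -0.17  1.01 -0.39]
```

Emit:
{"name": "move_arm", "arguments": {"turn": [[0, 0, 1.1], [0, 0, 2.2], [0, 0, 3.4], [0, 0, 4.6], [0, 0, 5.8], [0, 0, 7], [0, 0, 8.2], [0, 0, 9.35]], "linear": [[-0.7, 0.8, 0], [-1.4, 1.6, 0], [-2.1, 2.4, 0.2], [-2.8, 3.2, 0.6], [-3.4, 4, 1], [-4, 4.7, 1.5], [-4.5, 5.4, 2], [-4.68, 5.62, 2.35]], "jaw": [85, 85, 85, 85, 85, 85, 85, 85]}}

```text
clock: 2.1
ee_pos: [497.2, -173.3, 269.0]
ee_rot: [3.137, 0.082, -0.003]
force: [0.4, 0.1, 0.2]
width: 84.7
```

```bash
python3 - <<'E'
from h import *
c=cam("wrist"); im=vision.capture("wrist"); cv2.imwrite("pics/w1.png",im[:,:,::-1])
print(robot.sense()["joints"].round(2),robot.sense()["ee_pos"])
for P in [(479,-171.7,168),(498.9,-169.7,168),(565.3,-184.2,150)]: print(proj(c,P).round())
go([498,-170,180],-86.5)
E
```

```text
[-0.28  0.53  0.85  1.83 -0.46  1.   -0.76] [ 496.3607382  -172.83111619  267.54648874]
[[318. 266.]]
[[316. 236.]]
[[345. 126.]]
lin [ 0.087 -0.12   3.501] turn [ 0.028  0.045 -0.14 ]
```

View pics/w1.png

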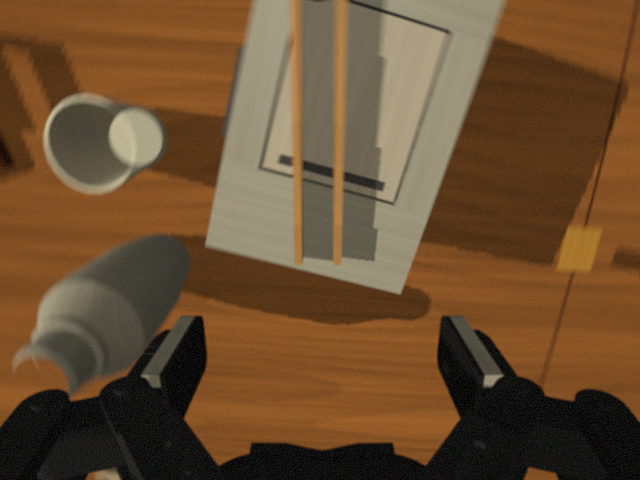

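The wrist picture agrees with the estimate: the tongs' open end is at (318,264), predicted (318,266), and the flap's free edge is at about row 190. The grasp point is at row 236, over the fixed lid. Next I'll descend.

Emit:
{"name": "move_arm", "arguments": {"turn": [[0, 0, -0.14], [0, 0, -0.14], [0, 0, -0.14], [0, 0, -0.14], [0, 0, -0.14], [0, 0, -0.14], [0, 0, -0.14], [0, 0, -0.14]], "linear": [[0, -0.1, 1], [0, -0.1, 2], [0, -0.1, 3], [0, -0.1, 3.7], [0, -0.1, 4.2], [0, -0.1, 4.5], [0, -0.1, 4.58], [0, -0.1, 4.58]], "jaw": [85, 85, 75, 65, 60, 60, 60, 60]}}

```text
clock: 2.82
ee_pos: [495.7, -170.3, 153.1]
ee_rot: [3.137, 0.098, -0.008]
force: [-0.7, -0.0, -0.2]
width: 59.9
```

Emit:
{"name": "move_arm", "arguments": {"turn": [[0, 0, 0], [0, 0, 0], [0, 0, 0], [0, 0, 0], [0, 0, 0], [0, 0, 0], [0, 0, 0], [0, 0, 0]], "linear": [[0, 0, 0], [0, 0, 0], [0, 0, 0], [0, 0, 0], [0, 0, 0], [0, 0, 0], [0, 0, 0], [0, 0, 0]], "jaw": [50, 40, 30, 20, 20, 20, 20, 20]}}

```text
clock: 3.48
ee_pos: [496.2, -170.5, 154.1]
ee_rot: [3.137, 0.098, -0.005]
force: [0.2, 0.9, 5.6]
width: 28.4
```

Emit:
{"name": "move_arm", "arguments": {"turn": [[0, 0, 0], [0, 0, 0], [0, 0, 0], [0, 0, 0], [0, 0, 0], [0, 0, 0], [0, 0, 0], [0, 0, 0]], "linear": [[0, 0, -0.3], [0, 0, -0.8], [0, 0, -1.4], [0, 0, -2], [0, 0, -2.6], [0, 0, -3.2], [0, 0, -3.2], [0, 0, -3.2]], "jaw": [20, 20, 20, 20, 20, 20, 20, 20]}}

```text
clock: 4.15
ee_pos: [496.9, -170.3, 234.9]
ee_rot: [3.137, 0.099, -0.002]
force: [-0.2, 0.6, 0.5]
width: 28.3
```

```bash
python3 - <<'E'
from h import *
im=vision.capture("wrist"); s=vision.capture("side")
cv2.imwrite("pics/ws2.png",np.hstack([cv2.resize(im,(400,300)),cv2.resize(s,(400,300))])[:,:,::-1])
s=robot.sense();print(s["ee_pos"],s["width"],s["force"])
go([480,-390,240],-86.5)
E
```

```text
[ 496.03806103 -169.82140874  233.58215543] 28.723002595438338 [ 0.41687217  0.13420483 -0.92825655]
lin [-1.196  8.75  -0.235] turn [0.018 0.041 0.018]
```

View pics/ws2.png

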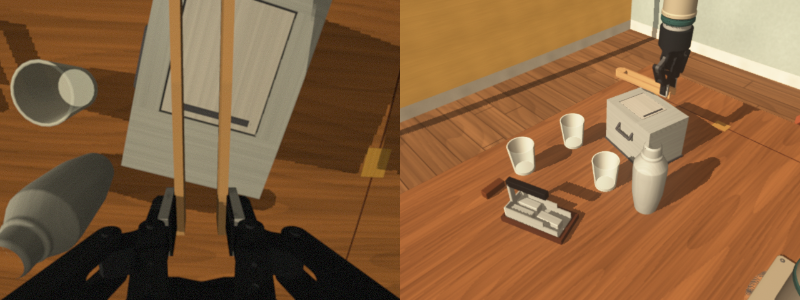

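The tongs are held level in the fingers, clear of the lid, and the flap is shut. I'll carry them to y = -390.

Emit:
{"name": "move_arm", "arguments": {"turn": [[0, 0, 0], [0, 0, 0], [0, 0, 0], [0, 0, 0], [0, 0, 0], [0, 0, 0], [0, 0, 0], [0, 0, 0]], "linear": [[0, 0.7, 0], [-0.3, 2, 0], [-0.6, 3.4, 0], [-0.8, 4.8, 0], [-1, 6.2, 0], [-1.2, 7.6, 0], [-1.2, 8.6, 0], [-1.2, 8.8, 0]], "jaw": [20, 20, 20, 20, 20, 20, 20, 20]}}

```text
clock: 4.92
ee_pos: [477.6, -396.9, 233.4]
ee_rot: [3.134, 0.089, -0.01]
force: [-0.6, 0.3, -0.7]
width: 28.4
```

Emit:
{"name": "move_arm", "arguments": {"turn": [[0, 0, 0], [0, 0, 0], [0, 0, 0], [0, 0, 0], [0, 0, 0], [0, 0, 0], [0, 0, 0], [0, 0, 0]], "linear": [[0, 0, 1], [0, 0, 2.2], [0, 0, 3.6], [0, 0, 5], [0, 0, 6.4], [0, 0, 7.4], [0, 0, 7.9], [0, 0, 8]], "jaw": [20, 20, 20, 20, 20, 20, 20, 20]}}

```text
clock: 5.58
ee_pos: [474.8, -395.8, 30.1]
ee_rot: [3.139, 0.09, -0.017]
force: [-1.3, -0.3, -0.6]
width: 28.5
```

```bash
python3 - <<'E'
from h import *
s=robot.sense();print(s["ee_pos"],s["width"],s["force"],s["joints"].round(2))
go([480,-390,5],-86.5)
E
```

```text
[ 474.77886159 -395.84949275   30.1171003 ] 28.46383738508357 [-1.33319126 -0.26035383 -0.64251038] [ 0.32  0.93  0.56  1.75 -0.72  0.68 -0.23]
lin [ 0.233 -0.223  1.002] turn [ 0.011  0.101 -0.038]
```

Emit:
{"name": "move_arm", "arguments": {"turn": [[0, 0.1, 0], [0, 0.1, 0], [0, 0.1, 0], [0, 0.1, 0], [0, 0.1, 0], [0, 0.1, 0], [0, 0.1, 0], [0, 0.1, 0]], "linear": [[0, 0, 0.3], [0, 0, 0.6], [0, 0, 0.8], [0, 0, 0.92], [0, 0, 1], [0, 0, 1.05], [0, 0, 1.05], [0, 0, 1.05]], "jaw": [20, 20, 20, 20, 20, 20, 20, 20]}}

```text
clock: 6.25
ee_pos: [474.8, -396.1, 4.3]
ee_rot: [3.139, 0.09, 0.001]
force: [0.6, -0.5, -1.3]
width: 28.3
```

Emit:
{"name": "move_arm", "arguments": {"turn": [[0, 0, 0], [0, 0, 0], [0, 0, 0], [0, 0, 0], [0, 0, 0], [0, 0, 0], [0, 0, 0], [0, 0, 0]], "linear": [[0, 0, 0], [0, 0, 0], [0, 0, 0], [0, 0, 0], [0, 0, 0], [0, 0, 0], [0, 0, 0], [0, 0, 0]], "jaw": [30, 34, 38, 44, 50, 60, 60, 60]}}

```text
clock: 6.92
ee_pos: [474.8, -396.1, 4.2]
ee_rot: [3.139, 0.09, 0.001]
force: [0.3, 0.4, -0.5]
width: 60.0
```

Emit:
{"name": "move_arm", "arguments": {"turn": [[0, 0, 0], [0, 0, 0], [0, 0, 0], [0, 0, 0], [0, 0, 0], [0, 0, 0], [0, 0, 0], [0, 0, 0]], "linear": [[0, 0, -0.4], [0, 0, -1.2], [0, 0, -2.8], [0, 0, -4.4], [0, 0, -6], [0, 0, -7.6], [0, 0, -9.2], [0, 0, -10.8]], "jaw": [60, 60, 60, 60, 60, 60, 60, 60]}}

```text
clock: 7.58
ee_pos: [474.0, -395.4, 277.1]
ee_rot: [3.138, 0.089, 0.001]
force: [1.2, -2.0, -0.4]
width: 59.9
```

```bash
python3 - <<'E'
from h import *
t=vision.capture("top"); cv2.imwrite("pics/top2.png",t[:,:,::-1])
s=robot.sense();print(s["ee_pos"],s["width"],s["force"],s["joints"].round(2))
# scoop from first top picture (same state): handle is black; rest brown
im=cv2.imread("pics/top0.png"); c=cam("top")
hs=cv2.cvtColor(im,cv2.COLOR_BGR2HSV)
m=((im.max(2)<85)).astype(np.uint8); m[:, :185]=0; m[:,240:]=0; m[:190]=0; m[285:]=0
k=cv2.connectedComponentsWithStats(m); i=1+np.argmax(k[2][1:,4]); 
ys,xs=np.where(k[1]==i); r=cv2.minAreaRect(np.c_[xs,ys].astype(np.float32)); b=cv2.boxPoints(r); print(r, k[2][i])
for p in b: print(p.round(1), onz(c,p,116).round(1))
# tray interior corners from the crop: scoop wall tops z=8+36=44, nose floor
for n,uv,z in [("backL",(440,120),44),("backR",(543,90),44),("noseL(floor)",(517,345),30),("noseR",(612,315),30),("restNR",(640,318),16),("restNL",(518,362),16),("restBR",(565,82),16)]:
    print(n,onz(c,crop(uv[0]-396,uv[1],180),z).round(1))
E
```

```text
[ 476.39571484 -399.36580579  285.4790341 ] 59.748562867665115 [ 1.14695685 -3.32705854  4.07527331] [ 0.2   0.64  0.79  1.56 -0.49  1.13 -0.42]
((209.0601806640625, 223.50965881347656), (52.197086334228516, 7.986290454864502), 72.55281066894531) [199 199  21  51 394]
[197.4 199.8] [636.  248.1 116. ]
[205.  197.4] [641.2 233.1 116. ]
[220.7 247.2] [542.8 198.1 116. ]
[213.1 249.6] [537.7 213.  116. ]
backL [631.3 274.2  44. ]
backR [652.6 208.4  44. ]
noseL(floor) [487.5 221.6  30. ]
noseR [508.5 160.7  30. ]
restNR [507.1 144.3  16. ]
restNL [476.2 223.4  16. ]
restBR [662.3 199.4  16. ]
```

View pics/top2.png

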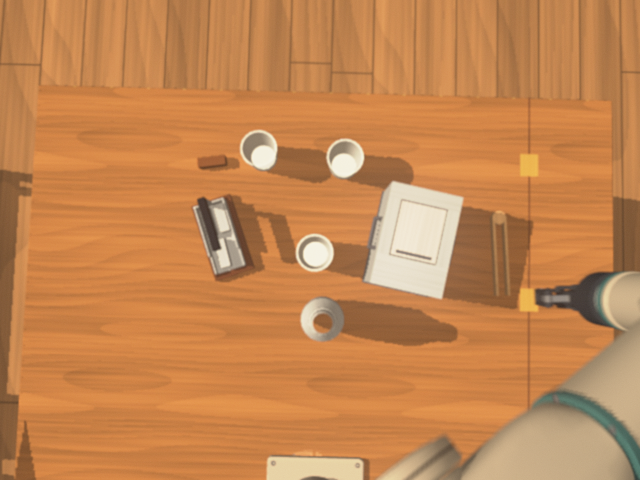

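```bash
python3 - <<'E'
from h import *
go([570.5,216.3,240],-70.3)
E
```

```text
lin [  5.13  -24.395   1.59 ] turn [ 0.123 -0.081 -2.744]
```

The tongs lie flat and clear at (500,253), to the right of the bucket. The flap is unobstructed and everything else is unmoved. On to the scoop.

Emit:
{"name": "move_arm", "arguments": {"turn": [[0, 0, -0.2], [0, 0, -0.4], [0, 0, -0.6], [0, 0, -0.8], [0, 0, -1], [0, 0, -1.2], [0, 0, -1.4], [0, 0, -1.5]], "linear": [[0.3, -1.5, 0], [0.6, -3, 0], [0.9, -4.6, 0], [1.3, -6.2, 0], [1.6, -7.8, 0], [2, -9.4, 0], [2.3, -11, 0], [2.6, -12.5, 0]], "jaw": [60, 60, 60, 60, 60, 60, 60, 60]}}

```text
clock: 8.3
ee_pos: [523.4, -81.3, 283.0]
ee_rot: [3.112, 0.335, 0.016]
force: [0.7, -0.6, 0.4]
width: 60.1
```

```bash
python3 - <<'E'
from h import *
go([570.5,216.3,240],-70.3)
E
```

```text
lin [  4.362 -11.249   1.62 ] turn [ 0.122 -0.077 -1.233]
```

Emit:
{"name": "move_arm", "arguments": {"turn": [[0, 0, -0.2], [0, 0, -0.4], [0, 0, -0.6], [0, 0, -0.8], [0, 0, -1], [0, 0, -1.2], [0.12, 0, -1.23], [0.12, 0, -1.23]], "linear": [[0.6, -1.5, 0], [1.2, -3, 0], [1.8, -4.5, 0], [2.4, -6.1, 0], [3, -7.7, 0.4], [3.6, -9.3, 0.9], [4.2, -10.8, 1.4], [4.36, -11.25, 1.62]], "jaw": [60, 60, 60, 60, 60, 60, 60, 60]}}

```text
clock: 8.97
ee_pos: [569.7, 222.8, 238.7]
ee_rot: [-3.09, -0.546, -0.011]
force: [0.0, 0.5, -0.2]
width: 59.7
```

```bash
python3 - <<'E'
from h import *
go([570.5,216.3,240],-70.3)
c=cam("wrist"); im=vision.capture("wrist"); cv2.imwrite("pics/w3.png",im[:,:,::-1])
u=np.array([np.cos(np.radians(19.7)),np.sin(np.radians(19.7)),0]); v=np.array([-u[1],u[0],0]); g=np.array([570.5,216.3,116])
for a in (-35,0,75): print(a,proj(c,[g+u*a+v*8,g+u*a-v*8]).round().tolist())
E
```

```text
lin [-0.057  0.256 -0.055] turn [-0.026 -0.075  0.057]
-35 [[321.0, 280.0], [343.0, 281.0]]
0 [[321.0, 233.0], [345.0, 233.0]]
75 [[322.0, 117.0], [347.0, 118.0]]
```

View pics/w3.png

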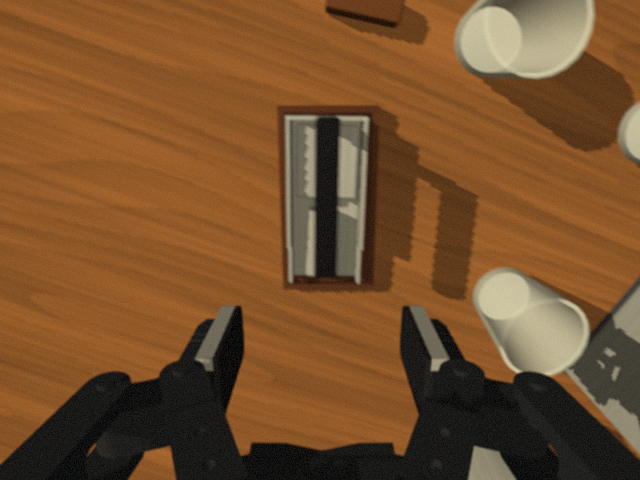

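The handle is seen at columns 316–338 and rows 117–277, and I predicted 321–347 and 117–280. It lies along the tool x axis, so there may be a sideways offset of about 4 mm. The arm was still settling, so I'll measure again numerically.

```bash
python3 - <<'E'
from h import *
s=robot.sense(); c=cam("wrist"); im=vision.capture("wrist")
print(s["ee_pos"],np.abs(s["qd"]).max())
m=(im.max(2)<50).astype(np.uint8); m[295:]=0; m[:100]=0; m[:,:290]=0; m[:,360:]=0
k=cv2.connectedComponentsWithStats(m); i=1+np.argmax(k[2][1:,4]); ys,xs=np.where(k[1]==i)
r=cv2.minAreaRect(np.c_[xs,ys].astype(np.float32)); b=cv2.boxPoints(r); print(r); P=np.array([onz(c,p,116) for p in b])
o=np.argsort(P[:,0]); A=P[o[:2]].mean(0); B=P[o[2:]].mean(0); d=B-A; L=np.linalg.norm(d); d/=L
print(A,B,L,np.degrees(np.arctan2(d[1],d[0])),"grip",A+35*d)
g=A+35*d; yaw=np.degrees(np.arctan2(d[1],d[0]))
go([g[0],g[1],87.5],yaw-90)
# same shift with the nose side wall tops as width check
E
```

```text
[569.02257617 224.98835023 237.02138912] 0.05374147611586959
((331.8900146484375, 201.97628784179688), (31.614173889160156, 166.69912719726562), 4.262610912322998)
[532.57906211 209.73096495 116.        ] [640.23704298 241.62179649 116.        ] 112.28208218859508 16.500530741384402 grip [566.13766075 219.67181288 116.        ]
lin [-0.159  0.017  6.019] turn [-0.009 -0.051  0.596]
```

```bash
python3 - <<'E'
from h import *
c=cam("wrist"); im=vision.capture("wrist"); s=robot.sense(); print(s["ee_pos"])
g=im.max(2).astype(int)
for r in (130,160,200,230,260): print(r, g[r,300:356:2].tolist())
e=[]
for r in range(130,270):
    x=np.where(g[r,305:350]<35)[0]
    if len(x)>10: e.append((305+np.median(x),r,len(x)))
e=np.array(e); print(len(e),e[:,2].mean())
f=np.polyfit(e[:,1],e[:,0],1); A=onz(c,(np.polyval(f,278),278),116); B=onz(c,(np.polyval(f,117),117),116)
d=B-A;L=np.linalg.norm(d);d/=L; print(f,A,B,L,np.degrees(np.arctan2(d[1],d[0])),A+35*d, (A+B)/2-20*d)
E
```

```text
[569.70948328 217.39228332 239.207969  ]
130 [106, 108, 128, 166, 171, 166, 170, 153, 100, 33, 18, 37, 24, 15, 24, 30, 26, 31, 25, 22, 65, 102, 108, 110, 102, 108, 112, 115]
160 [115, 108, 109, 123, 162, 167, 167, 151, 80, 34, 8, 33, 29, 22, 29, 19, 27, 23, 26, 58, 132, 170, 169, 168, 166, 170, 170, 174]
200 [110, 111, 106, 103, 107, 108, 106, 88, 47, 24, 23, 22, 27, 29, 35, 27, 13, 17, 22, 62, 98, 109, 115, 111, 107, 109, 109, 105]
230 [105, 107, 106, 105, 146, 175, 168, 138, 53, 22, 22, 29, 20, 17, 24, 31, 19, 26, 37, 76, 104, 107, 105, 106, 106, 109, 109, 105]
260 [108, 109, 105, 139, 174, 172, 171, 121, 40, 22, 28, 23, 25, 27, 20, 22, 32, 16, 44, 88, 105, 104, 105, 103, 108, 107, 104, 105]
140 19.335714285714285
[-1.55868011e-02  3.29980995e+02] [537.18877318 207.33514278 116.        ] [639.18123088 243.37063421 116.        ] 108.17124419563478 19.45909169635038 [570.18955861 218.99482377 116.        ] [569.32741035 218.69021364 116.        ]
```

```bash
cat > hm.py <<'E'
from h import *
def handle(z=116,rows=(130,270)):
    s=robot.sense(); c=cam("wrist"); im=vision.capture("wrist"); print(s["ee_pos"].round(1),np.abs(s["qd"]).max().round(3))
    g=im.max(2).astype(int); e=[]
    for r in range(*rows):
        x=np.where(g[r,295:360]<35)[0]
        if len(x)>10: e.append((295+np.median(x),r))
    e=np.array(e); f=np.polyfit(e[:,1],e[:,0],1)
    A,B=[onz(c,(np.polyval(f,r),r),z) for r in rows[::-1]]; d=B-A; d/=np.linalg.norm(d)
    print("yaw",np.degrees(np.arctan2(d[1],d[0])).round(2),"y at x=570:",(A+d*(570-A[0])/d[0])[1].round(2))
E
python3 - <<'E'
from hm import *
handle(); handle(); go([570.2,217.5,130],-70.5)
E
```

```text
[569.7 217.4 239.2] 0.056
yaw 19.46 y at x=570: 219.12
[570.3 215.1 240.1] 0.032
yaw 19.57 y at x=570: 219.37
lin [-0.008 -0.148  4.426] turn [ 0.023 -0.079  0.008]
```

Emit:
{"name": "move_arm", "arguments": {"turn": [[0, -0.05, 0], [0, -0.05, 0], [0, -0.05, 0], [0, -0.05, 0], [0, -0.05, 0], [0, -0.05, 0], [0, -0.05, 0], [0, -0.05, 0]], "linear": [[0, -0.15, 1], [0, -0.15, 2], [0, -0.15, 3], [0, -0.15, 4], [0, -0.15, 5], [0, -0.15, 5.7], [0, -0.15, 6.1], [0, -0.15, 6.1]], "jaw": [60, 60, 60, 60, 60, 60, 60, 60]}}

```text
clock: 9.88
ee_pos: [570.1, 215.4, 87.1]
ee_rot: [3.094, 0.528, 0.001]
force: [0.0, -0.2, -0.1]
width: 59.8
```

```bash
python3 - <<'E'
from h import *
s=robot.sense(); print(s["ee_pos"],s["joints"].round(2)); go([570.2,218.5,87.5],-70.4)
c=cam("wrist"); 
im=vision.capture("wrist"); cv2.imwrite("pics/w4.png",im[:,:,::-1])
s=robot.sense(); print(s["ee_pos"])
E
```

```text
[570.05443455 215.42571403  87.14534404] [-0.76  0.84  0.59  1.77 -0.65  0.75 -1.05]
lin [ 0.046 -0.114 -0.015] turn [ 0.031 -0.003 -0.035]
[570.96200176 215.94108437  88.45042908]
```

View pics/w4.png

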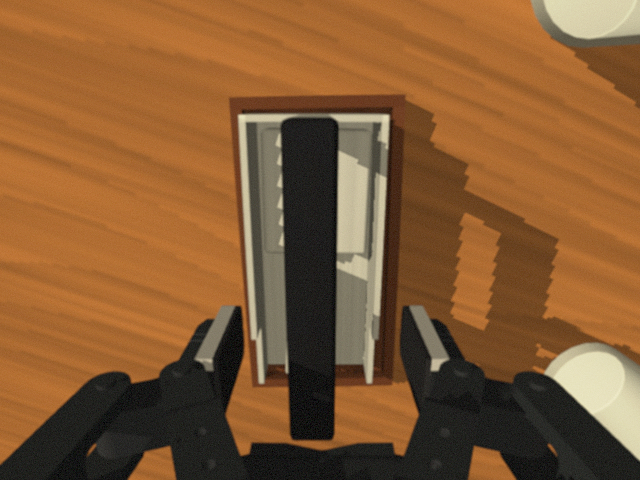

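The handle straddles the jaws, with its centre at column 312 and the jaw centre at 322, so I'll shift 3.4 mm towards tool -y and close.

Emit:
{"name": "move_arm", "arguments": {"turn": [[0, 0, 0], [0, 0, 0], [0, 0, 0], [0, 0, 0], [0, 0, 0], [0, 0, 0], [0, 0, 0], [0, 0, 0]], "linear": [[0, -0.13, 0], [0, -0.13, 0], [0, -0.13, 0], [0, -0.13, 0], [0, -0.13, 0], [0, -0.13, 0], [0, -0.13, 0], [0, -0.13, 0]], "jaw": [60, 55, 45, 35, 25, 15, 5, 5]}}

```text
clock: 10.6
ee_pos: [570.1, 219.1, 89.0]
ee_rot: [3.094, 0.529, 0.006]
force: [-1.1, -0.1, 5.9]
width: 14.6
```

Emit:
{"name": "move_arm", "arguments": {"turn": [[0, 0, 0], [0, 0, 0], [0, 0, 0], [0, 0, 0], [0, 0, 0], [0, 0, 0], [0, 0, 0], [0, 0, 0]], "linear": [[0, 0, 0], [0, 0, 0], [0, 0, 0], [0, 0, 0], [0, 0, -0.1], [0, 0, -0.2], [0, 0, -0.3], [0, 0, -0.3]], "jaw": [5, 5, 5, 5, 5, 5, 5, 5]}}

```text
clock: 11.27
ee_pos: [569.9, 219.1, 96.5]
ee_rot: [3.094, 0.529, 0.005]
force: [0.8, 0.1, -4.1]
width: 15.0
```

```bash
python3 - <<'E'
from h import *
s=robot.sense(); print(s["ee_pos"],s["ee_rot"],s["force"],s["width"],s["moment"]); go([500,60,290],-85)
E
```

```text
[569.91267838 219.05176399  96.46836247] [3.09402947 0.52934219 0.00514704] [ 0.84150807  0.12639648 -4.10004529] 14.975048313589019 [-0.03385412  0.01376091  0.03941672]
lin [-4.731  5.095 -7.739] turn [ 0.026 -0.03   2.403]
```

The grasp is good: width 15 mm and -4.1 N, which matches scoop plus bars. Next I'll lift with the nose slightly up.

Emit:
{"name": "move_arm", "arguments": {"turn": [[0, 0, 0], [0, 0, 0], [0, -0.2, 0], [0, -0.4, 0], [0, -0.6, 0], [0, -0.7, 0], [0, -0.7, 0], [0, -0.7, 0]], "linear": [[0, 0, -0.2], [0, 0, -0.5], [0, 0, -1], [0, 0, -1.7], [0, 0, -2.5], [0, 0, -3.4], [0, 0, -4.3], [0, 0, -5]], "jaw": [5, 5, 5, 5, 5, 5, 5, 5]}}

```text
clock: 11.93
ee_pos: [570.2, 219.2, 223.8]
ee_rot: [3.08, 0.526, -0.104]
force: [0.2, 0.7, -5.2]
width: 15.0
```

```bash
cat >> h.py <<'E'
BX=np.array([565.3,-184.2]); BYAW=-11.3
def scoop_pose(Nx,Nz,th,by=0):
    """TCP position and R for scoop nose underside edge at bucket (Nx,by,Nz), nose-down tilt th"""
    a=np.radians(BYAW); u=np.array([np.cos(a),np.sin(a),0]); v=np.array([-u[1],u[0],0]); k=np.array([0,0,1.])
    sx=u*np.cos(th)+k*np.sin(th); sz=-u*np.sin(th)+k*np.cos(th)
    N=np.r_[BX,0]+u*Nx+v*by+k*Nz
    return N+75*sx+(98-17.4)*sz, Ro.from_matrix(np.c_[sx,-v,-sz])
E
python3 - <<'E'
from h import *
s=robot.sense(); print(s["ee_pos"],s["force"],s["width"])
# bucket check from w1 (pose then)
T=np.eye(4);T[:3,:3]=Ro.from_rotvec([3.137,0.082,-0.003]).as_matrix();T[:3,3]=[496.4,-172.8,268]
p=vision.camera_params("wrist");W=np.linalg.inv(T@p["T_tool_cam"]);c=(p["K"],p["D"],W[:3,:3],W[:3,3])
for n,uv in [("BR",(402,294)),("BL",(206,245)),("fTR",(451,32)),("fBR",(394,203)),("fBL",(261,169))]: print(n,onz(c,uv,150).round(1))
P,R=scoop_pose(-10,185,-0.07); print(P); go(P,R=R)
E
```

```text
[570.20979142 219.15009659 223.83890525] [ 0.18943146  0.73531381 -5.18137086] 14.961631483726709
BR [ 453.3 -231.2  150. ]
BL [482.6 -95.2 150. ]
fTR [ 621.9 -241.5  150. ]
fBR [ 517.9 -218.4  150. ]
fBL [ 535.4 -131.9  150. ]
[ 634.38794912 -198.00513449  260.15689707]
lin [-3.209 16.597 -1.177] turn [ 0.387 -0.025  5.102]
```

Emit:
{"name": "move_arm", "arguments": {"turn": [[0, 0, 0], [0, 0, 0.2], [0, 0, 0.4], [0, 0, 0.7], [0, 0, 1], [0, 0, 1.4], [0, 0, 1.8], [0, 0, 2.2]], "linear": [[0, 0.2, -0.5], [0, 0.5, -1], [0, 1, -1.5], [-0.3, 1.8, -2], [-0.6, 2.8, -2], [-1, 4, -2], [-1.4, 5.2, -2], [-1.8, 6.4, -2]], "jaw": [5, 5, 5, 5, 5, 5, 5, 5]}}

```text
clock: 12.6
ee_pos: [583.3, 51.7, 278.2]
ee_rot: [3.113, 0.162, -0.1]
force: [0.7, -0.1, -4.9]
width: 15.2
```

```bash
python3 - <<'E'
from h import *
P,R=scoop_pose(-10,190,-0.07); go(P,R=R); s=robot.sense(); print(s["ee_pos"],s["width"],s["joints"].round(2))
E
```

```text
lin [ 1.032 10.136  0.657] turn [ 0.382 -0.07   2.863]
[583.34699286  51.72702785 278.23633206] 15.17231174319684 [-0.62  0.64  0.82  1.6  -0.46  1.18 -1.16]
```

Emit:
{"name": "move_arm", "arguments": {"turn": [[0, 0, 0.3], [0, 0, 0.7], [0, 0, 1.1], [0, 0, 1.5], [0.1, 0, 1.9], [0.2, 0, 2.3], [0.3, 0, 2.6], [0.38, -0.05, 2.86]], "linear": [[0.1, 1.3, 0], [0.2, 2.6, 0], [0.4, 3.9, 0], [0.5, 5.2, 0], [0.6, 6.5, 0], [0.8, 7.6, 0], [0.9, 8.5, 0], [1, 9.2, 0]], "jaw": [5, 5, 5, 5, 5, 5, 5, 5]}}

```text
clock: 13.27
ee_pos: [630.6, -179.1, 282.1]
ee_rot: [-3.119, 0.319, 0.106]
force: [-0.8, 0.8, -4.8]
width: 15.0
```

Emit:
{"name": "move_arm", "arguments": {"turn": [[0, 0, 0], [0, 0, 0], [0, 0, 0], [0, 0, 0], [0, 0, 0], [0, 0, 0], [0, 0, 0], [0, 0, 0]], "linear": [[0, 0.3, 0], [0, 0.5, 0], [0, 0.6, 0], [0, 0.6, 0], [0, 0.6, 0], [0, 0.6, 0], [0, 0.6, 0], [0, 0.6, 0]], "jaw": [5, 5, 5, 5, 5, 5, 5, 5]}}

```text
clock: 13.93
ee_pos: [627.8, -192.7, 282.1]
ee_rot: [-3.118, 0.316, 0.106]
force: [-0.1, -0.1, -4.9]
width: 15.1
```

```bash
python3 - <<'E'
from h import *
s=robot.sense(); print(s["ee_pos"],s["width"],s["joints"].round(2),s["force"])
a=vision.capture("top")[150:330,330:570]; b=vision.capture("side")[90:290,270:540]
cv2.imwrite("pics/hov.png",np.hstack([cv2.resize(a,(400,300)),cv2.resize(b,(400,300))])[:,:,::-1])
P,R=scoop_pose(-10,170,0); go(P,R=R)
E
```

```text
[ 627.76890156 -192.72111552  282.11579761] 15.130312547514148 [-0.17  0.76  0.84  1.37 -0.54  1.32 -1.07] [-0.13092701 -0.08336886 -4.91122702]
lin [0.169 0.132 1.252] turn [ 0.015  0.649 -0.054]
```

View pics/hov.png

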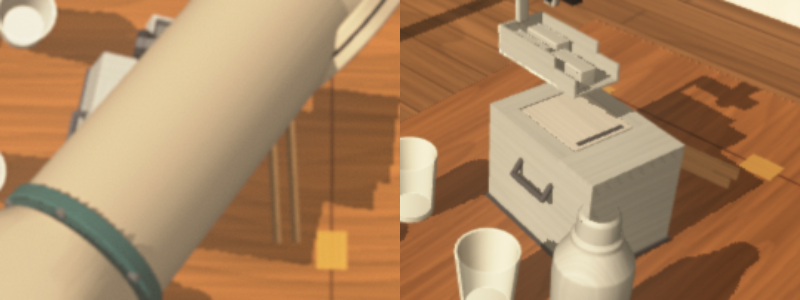

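The side view shows the level scoop over the lid with the bars in it and the flap shut ahead of the nose. Next I'll lower and tip in steps.

```bash
python3 - <<'E'
from h import *
def key(f,th,d=78): return scoop_pose(68-d*np.cos(f),150-d*np.sin(f),th)
for a in [scoop_pose(-10,170,0.),scoop_pose(-10,160,.12),key(0,.2),key(.13,.25)]: go(a[0],R=a[1])
E
```

```text
lin [0.169 0.132 1.252] turn [ 0.015  0.649 -0.054]
lin [-0.233  0.135  1.343] turn [ 0.019  1.795 -0.053]
lin [-0.511  0.136  1.567] turn [ 0.021  2.558 -0.053]
lin [-0.655  0.136  1.871] turn [ 0.022  3.036 -0.052]
```

Emit:
{"name": "move_arm", "arguments": {"turn": [[0, 0.3, 0], [0, 0.65, -0.05], [0, 1.2, -0.05], [0, 1.8, -0.05], [0, 2.2, -0.05], [0, 2.56, -0.05], [0, 2.8, -0.05], [0, 3.04, -0.05]], "linear": [[0.1, 0.07, 0.6], [0.17, 0.13, 1.25], [0, 0.13, 1.3], [-0.23, 0.13, 1.34], [-0.4, 0.13, 1.48], [-0.51, 0.13, 1.57], [-0.6, 0.13, 1.72], [-0.66, 0.13, 1.87]], "jaw": [5, 5, 5, 5, 5, 5, 5, 5]}}

```text
clock: 14.7
ee_pos: [606.8, -192.3, 236.9]
ee_rot: [3.076, -0.304, 0.387]
force: [-1.6, 0.6, -3.1]
width: 14.9
```

```bash
python3 - <<'E'
from h import *
s=robot.sense(); print(s["ee_pos"],s["width"],s["joints"].round(3),s["force"],s["moment"])
def key(f,th,d=78): return scoop_pose(68-d*np.cos(f),150-d*np.sin(f),th)
for f,th in [(.13,.25),(.2,.33),(.28,.41),(.36,.49),(.44,.57),(.52,.65),(.59,.73),(.65,.8),(.68,.85),(.7,.9)]: a=key(f,th); go(a[0],R=a[1])
E
```

```text
[ 606.7536363  -192.30356246  236.86479142] 14.87759616213255 [-0.216  0.603  0.774  1.819 -0.721  0.733 -0.841] [-1.56275722  0.646108   -3.0795321 ] [0.24797042 0.90300641 0.05239985]
lin [0.041 0.007 0.024] turn [ 0.018 -0.007  0.003]
lin [-0.245  0.007  0.012] turn [0.018 0.757 0.003]
lin [-0.532  0.007  0.054] turn [0.018 1.521 0.004]
lin [-0.815  0.007  0.119] turn [0.018 2.285 0.005]
lin [-1.092  0.006  0.206] turn [0.018 3.049 0.006]
lin [-1.361  0.006  0.315] turn [0.018 3.813 0.006]
lin [-1.631  0.006  0.416] turn [0.017 4.577 0.007]
lin [-1.863  0.006  0.519] turn [0.017 5.245 0.008]
lin [-2.042  0.005  0.566] turn [0.017 5.723 0.008]
lin [-2.234  0.005  0.595] turn [0.017 6.2   0.009]
```

Emit:
{"name": "move_arm", "arguments": {"turn": [[0, 0.5, 0], [0, 1, 0], [0, 1.5, 0], [0, 2, 0], [0, 2.5, 0], [0, 3.05, 0], [0, 3.4, 0], [0, 3.8, 0]], "linear": [[-0.15, 0, 0.02], [-0.34, 0, 0.04], [-0.53, 0, 0.06], [-0.71, 0, 0.1], [-0.9, 0, 0.15], [-1.09, 0, 0.21], [-1.22, 0, 0.26], [-1.36, 0, 0.32]], "jaw": [5, 5, 5, 5, 5, 5, 5, 5]}}

```text
clock: 15.37
ee_pos: [590.3, -197.4, 268.3]
ee_rot: [2.958, -0.288, 0.867]
force: [0.8, -0.1, -4.7]
width: 15.1
```

```bash
python3 - <<'E'
from h import *
s=robot.sense(); print(s["ee_pos"],s["width"],s["joints"].round(3),s["force"],s["moment"])
def key(f,th,d=78): return scoop_pose(68-d*np.cos(f),150-d*np.sin(f),th)
for f,th in [(.52,.65),(.59,.73),(.65,.8),(.68,.85),(.7,.9)]: a=key(f,th); go(a[0],R=a[1])
E
```

```text
[ 590.33933085 -197.42010416  268.30626372] 15.094716398361765 [ 0.079  0.372  0.324  2.11  -1.099  0.233 -0.389] [ 0.83228858 -0.13694912 -4.69724469] [ 0.14095543  1.06823278 -0.0352424 ]
lin [-1.56  -0.31   1.261] turn [-0.094  0.769 -0.005]
lin [-1.848 -0.31   1.272] turn [-0.093  1.533 -0.009]
lin [-2.101 -0.309  1.297] turn [-0.093  2.202 -0.012]
lin [-2.286 -0.309  1.285] turn [-0.093  2.679 -0.014]
lin [-2.477 -0.31   1.253] turn [-0.093  3.157 -0.017]
```

The arm ran into the j5 and j6 limits and rose off the flap. I'll tip back at once, before the bars slide.

Emit:
{"name": "move_arm", "arguments": {"turn": [[0, -1, 0], [0, -2, 0], [0, -3, 0], [0, -4, 0], [0, -5, 0], [0, -5.6, 0], [0, -5.6, 0], [0, -5.6, 0]], "linear": [[0, 0, -0.2], [0.3, 0, -0.4], [0.5, 0, -0.6], [0.6, 0, -0.7], [0.7, 0, -0.7], [0.7, 0, -0.7], [0.7, 0, -0.7], [0.7, 0, -0.7]], "jaw": [5, 5, 5, 5, 5, 5, 5, 5]}}

```text
clock: 16.03
ee_pos: [596.8, -199.0, 292.1]
ee_rot: [-3.12, 0.299, 0.022]
force: [-0.5, -0.3, -4.3]
width: 14.8
```

```bash
python3 - <<'E'
from h import *
s=robot.sense(); print(repr(s["ee_pos"]),repr(s["ee_rot"]),s["width"],repr(s["joints"]),s["force"],s["moment"])
R=Ro.from_rotvec(s["ee_rot"]).as_matrix(); print("tilt",np.arcsin(R[2,0]))
b=vision.capture("side"); cv2.imwrite("pics/s5.png",cv2.resize(b[60:260,280:520],(480,400))[:,:,::-1])
E
```

```text
array([ 596.81528969, -199.01624694,  292.13835738]) array([-3.11992172,  0.29852774,  0.02190046]) 14.823400166116924 array([-0.16203959,  0.66332141,  0.79996412,  1.49898615, -0.49343515,
        1.20595586, -1.04470766]) [-0.47922925 -0.3290715  -4.31216245] [-0.01830916 -0.08698357 -0.02727882]
tilt -0.014610951688289794
```

View pics/s5.png

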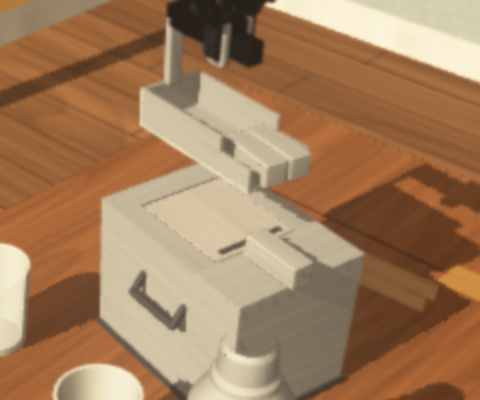

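One bar slid out and lies on the fixed lid beyond the flap's free end, at crop (280,258). Two bars are still in the scoop, near the nose. Plan:
1. Slide those two back and put the scoop in its rest.
2. Pick the stray bar off the lid, clear of the flap, and return it to the scoop.
3. Tip again with a joint configuration that stays inside the ranges.

First I need a kinematic model, since q2 + q4 + q6 = π when the tool is down.

Emit:
{"name": "move_arm", "arguments": {"turn": [[0, -0.6, 0], [0, -1.2, 0], [0, -1.8, 0], [0, -2.4, 0], [0, -3, 0], [0, -3.6, 0], [0, -4.2, 0], [0, -4.8, 0]], "linear": [[0, 0, 0], [0, 0, -0.2], [0, 0, -0.3], [0, 0, -0.4], [0, 0, -0.5], [0, 0, -0.6], [0, 0, -0.6], [0, 0, -0.6]], "jaw": [5, 5, 5, 5, 5, 5, 5, 5]}}

```text
clock: 16.75
ee_pos: [595.7, -199.7, 308.7]
ee_rot: [-2.971, 0.285, 0.781]
force: [-0.4, -0.5, -4.5]
width: 15.2
```

```bash
cat > kin.py <<'E'
from h import *
import itertools
from scipy.optimize import least_squares
D=[([-1.21982617,.6293219,.03844308,1.51838844,-.02701695,.99629512,-.01999486],[262.84,593.80,230.40],[-.6499,-3.0733,.0029]),
([-0.16203959,0.66332141,0.79996412,1.49898615,-0.49343515,1.20595586,-1.04470766],[596.815,-199.016,292.138],[-3.11992,.29853,.0219]),
([-.216,.603,.774,1.819,-.721,.733,-.841],[606.75,-192.30,236.86],[3.076,-.304,.387]),
([.079,.372,.324,2.11,-1.099,.233,-.389],[590.34,-197.42,268.31],[2.958,-.288,.867]),
([-.17,.76,.84,1.37,-.54,1.32,-1.07],[627.77,-192.72,282.1],[-3.118,.316,.106]),
([-.76,.84,.59,1.77,-.65,.75,-1.05],[570.05,215.43,87.15],[3.094,.528,.001]),
([.32,.93,.56,1.75,-.72,.68,-.23],[474.78,-395.85,30.1],[3.139,.09,-.017]),
([-.28,.53,.85,1.83,-.46,1.0,-.76],[496.36,-172.83,267.5],[3.137,.09,-.003])]
def fk(q,p,s):
    psi,d1,d3,a,d5,c,e,d7,rho=p; R=Ro.from_euler; x=np.zeros(3); r=R("z",psi+s[0]*q[0])
    x=x+r.apply([0,0,d1]); r=r*R("y",q[1])*R("z",s[1]*q[2]); x=x+r.apply([a,0,d3]); r=r*R("y",q[3])*R("z",s[2]*q[4])
    x=x+r.apply([c,0,d5]); r=r*R("y",q[5]); x=x+r.apply([e,0,0]); r=r*R("z",s[3]*q[6]+rho); return x+r.apply([0,0,d7]), r
def res(p,s):
    o=[]
    for q,x,v in D:
        X,r=fk(q,p,s); o+=list((X-x)/1000)+list((r.inv()*Ro.from_rotvec(v)).as_rotvec())
    return np.array(o)
def fit():
    best=None
    for s in itertools.product((1,-1),repeat=4):
        for psi in (0,1.5,3,-1.5):
          for rho in (0,1.57,-1.57,3.14):
            f=least_squares(res,[psi,300,400,0,400,0,0,250,rho],args=(s,),x_scale=[1,100,100,100,100,100,100,100,1],max_nfev=40)
            if best is None or f.cost<best[0]: best=(f.cost,f.x,s)
    f=least_squares(res,best[1],args=(best[2],),x_scale=[1,100,100,100,100,100,100,100,1]); return f.x,best[2],f.fun
E
python3 - <<'E'
from kin import *
s=robot.sense();print(s["ee_pos"],s["joints"].round(3),s["force"],Ro.from_rotvec(s["ee_rot"]).as_matrix()[2,0])
p,sg,r=fit(); print(p.round(3),sg); print(np.abs(r).reshape(-1,6).max(0).round(4))
np.savez("kin.npz",p=p,s=sg)
print([np.round(x,2) for x in fk(s["joints"],p,sg)[:1]])
E
```

```text
[ 595.73807277 -199.69682455  308.71921314] [ 0.002  0.956  0.748  0.939 -0.4    1.905 -1.153] [-0.35568511 -0.49030739 -4.52904295] -0.49258522376068825
[  6.26  334.984 540.598  23.547 369.231 -10.303  -0.563 332.258   1.55 ] (-1, -1, -1, -1)
[0.0104 0.0075 0.0039 0.0125 0.013  0.0094]
[array([ 593.28, -199.9 ,  300.6 ])]
```

```bash
cat >> kin.py <<'E'
LO=np.array([-3.06,-.37,-1.25,.18,-1.1,.23,-2.94]);HI=np.array([3.06,2.12,1.32,2.47,4.24,1.98,2.94])
try: Z=np.load("kin.npz"); PP,SS=Z["p"],Z["s"]
except Exception: pass
def ik(x,R,q0,w=0.0,m=.06,fix=None):
    def f(q):
        X,r=fk(q,PP,SS); o=np.r_[(X-x)/300,(r.inv()*R).as_rotvec(),w*(q-q0)]
        return o if fix is None else np.r_[o,q[2]-fix]
    s=least_squares(f,np.clip(q0,LO+m+.001,HI-m-.001),bounds=(LO+m,HI-m),max_nfev=80); return s.x,np.abs(s.fun[:6]).max()
E
python3 - <<'E'
from kin import *
q0=robot.sense()["joints"]
def key(f,th,d=78): return scoop_pose(68-d*np.cos(f),150-d*np.sin(f),th)
for th,f in ((.65,.52),(.8,.65)):
  x,R=key(f,th)
  for flip in (0,1):
    Rf=R*Ro.from_rotvec([0,0,np.pi*flip])
    for j3 in (-1.,-.6,-.3,0,.3,.6,1.,1.2):
      best=min((ik(x,Rf,np.array([.25+dj,.4,j3,2.,j5,.5,j7]),fix=j3) for dj in (-.5,.5) for j5 in (-.5,.7) for j7 in (-1.5,1.5)),key=lambda t:t[1])
      print(th,flip,j3,best[0].round(2),best[1].round(3))
E
```

```text
0.65 0 -1.0 [ 1.05  0.64 -1.    2.27  2.09  0.48  2.88] 0.016
0.65 0 -0.6 [ 0.79  0.5  -0.6   2.26  2.44  0.29  2.47] 0.016
0.65 0 -0.3 [ 0.57  0.46 -0.3   2.29  3.01  0.29  1.85] 0.048
0.65 0 0 [0.35 0.44 0.   2.28 3.57 0.29 1.27] 0.041
0.65 0 0.3 [0.1  0.44 0.3  2.25 4.03 0.29 0.76] 0.002
0.65 0 0.6 [-0.12  0.5   0.6   2.26  4.18  0.42  0.58] 0.008
0.65 0 1.0 [-0.37  0.66  0.99  2.31  4.18  0.69  0.49] 0.05
0.65 0 1.2 [-0.47  0.8   1.18  2.34  4.18  0.88  0.43] 0.077
0.65 1 -1.0 [ 1.06  0.64 -1.    2.25  2.02  0.47 -0.18] 0.0
0.65 1 -0.6 [ 0.79  0.5  -0.6   2.26  2.44  0.29 -0.67] 0.016
0.65 1 -0.3 [ 0.57  0.46 -0.3   2.29  3.01  0.29 -1.29] 0.048
0.65 1 0 [ 0.35  0.44  0.    2.28  3.57  0.29 -1.87] 0.041
0.65 1 0.3 [ 0.1   0.44  0.3   2.25  4.03  0.29 -2.38] 0.002
0.65 1 0.6 [-0.12  0.5   0.6   2.26  4.18  0.42 -2.56] 0.008
0.65 1 1.0 [-0.37  0.66  0.99  2.31  4.18  0.69 -2.65] 0.05
0.65 1 1.2 [-0.47  0.8   1.18  2.34  4.18  0.88 -2.71] 0.077
0.8 0 -1.0 [ 1.06  0.71 -1.    2.4   2.5   0.67  2.52] 0.0
0.8 0 -0.6 [ 0.81  0.55 -0.6   2.39  2.88  0.54  2.07] 0.0
0.8 0 -0.3 [ 0.59  0.5  -0.3   2.39  3.16  0.52  1.74] 0.0
0.8 0 0 [ 0.36  0.48 -0.    2.39  3.41  0.54  1.45] 0.0
0.8 0 0.3 [0.13 0.5  0.3  2.39 3.62 0.59 1.2 ] 0.0
0.8 0 0.6 [-0.08  0.55  0.6   2.4   3.8   0.69  0.97] 0.0
0.8 0 1.0 [-0.32  0.71  1.    2.4   4.01  0.9   0.69] 0.0
0.8 0 1.2 [-0.41  0.84  1.2   2.4   4.09  1.06  0.55] 0.0
0.8 1 -1.0 [ 1.06  0.71 -1.    2.4   2.5   0.67 -0.62] 0.0
0.8 1 -0.6 [ 0.81  0.55 -0.6   2.39  2.88  0.54 -1.08] 0.0
0.8 1 -0.3 [ 0.59  0.5  -0.3   2.39  3.16  0.52 -1.4 ] 0.0
0.8 1 0 [ 0.36  0.48 -0.    2.39  3.41  0.54 -1.69] 0.0
0.8 1 0.3 [ 0.13  0.5   0.3   2.39  3.62  0.59 -1.94] 0.0
0.8 1 0.6 [-0.08  0.55  0.6   2.4   3.8   0.69 -2.17] 0.0
0.8 1 1.0 [-0.32  0.71  1.    2.4   4.01  0.9  -2.46] 0.0
0.8 1 1.2 [-0.41  0.84  1.2   2.4   4.09  1.06 -2.6 ] 0.0
```

```bash
cat >> kin.py <<'E'
SY=19.5; SG=np.array([570.2,219.1,106.])
def tcp(grip,yaw,th,psi):
    a=np.radians(yaw); u=np.array([np.cos(a),np.sin(a),0]); v=np.array([-u[1],u[0],0]); k=np.array([0,0,1.])
    sx=u*np.cos(th)+k*np.sin(th); sz=-u*np.sin(th)+k*np.cos(th)
    R=Ro.from_matrix(np.c_[sx,-v,-sz])*Ro.from_rotvec([0,psi,0]); return grip+R.apply([0,0,17.4]),R
def bgrip(Nx,Nz,th,by=0):
    a=np.radians(BYAW); u=np.array([np.cos(a),np.sin(a),0]); v=np.array([-u[1],u[0],0]); k=np.array([0,0,1.])
    return np.r_[BX,0]+u*Nx+v*by+k*Nz+75*(u*np.cos(th)+k*np.sin(th))+98*(-u*np.sin(th)+k*np.cos(th))
def bpose(Nx,Nz,th,psi): return tcp(bgrip(Nx,Nz,th),BYAW,th,psi)
def bkey(f,th,psi,d=78): return bpose(68-d*np.cos(f),150-d*np.sin(f),th,psi)
def rpose(dz,psi): return tcp(SG+[0,0,dz],SY,0,psi)
E
python3 - <<'E'
from kin import *
for psi in (-.35,-.45,-.55,-.65):
  print("psi",psi)
  for n,(x,R),q0 in [("rest",rpose(0,psi),[-.7,.84,.59,1.5,-.6,1.2,-1.05]),("restup",rpose(150,psi),[-.7,.84,.59,1.5,-.6,1.5,-1.05]),("hov",bpose(-10,170,0,psi),[0,.95,.75,.94,-.4,1.8,-1.15]),("k.25",bkey(.13,.25,psi),[-.2,.6,.8,1.5,-.5,1.2,-1]),("k.5",bkey(.38,.5,psi),[-.2,.6,.8,1.5,-.5,1.2,-1]),("k.7",bkey(.57,.7,psi),[-.2,.6,.7,1.8,-.7,.75,-.85]),("k.85",bkey(.7,.85,psi),[-.2,.6,.7,1.8,-.7,.75,-.85])]:
    o=[]
    for j3 in (0,.4,.8):
        q,e=ik(x,R,np.array(q0),fix=j3,m=.02); o.append((q[2:6].round(2).tolist(),e.round(3)))
    print(n,o)
E
```

```text
psi -0.35
rest [([-0.0, 1.41, -0.01, 1.17], np.float64(0.0)), ([0.4, 1.41, -0.32, 1.21], np.float64(0.0)), ([0.8, 1.41, -0.64, 1.33], np.float64(0.0))]
restup [([-0.0, 1.3, -0.01, 1.44], np.float64(0.0)), ([0.4, 1.3, -0.24, 1.46], np.float64(0.0)), ([0.8, 1.3, -0.49, 1.54], np.float64(0.0))]
hov [([-0.0, 1.09, 0.03, 1.57], np.float64(0.0)), ([0.4, 1.09, -0.22, 1.59], np.float64(0.0)), ([0.8, 1.09, -0.49, 1.66], np.float64(0.0))]
k.25 [([0.0, 1.48, 0.01, 1.12], np.float64(0.0)), ([0.4, 1.48, -0.25, 1.14], np.float64(0.0)), ([0.8, 1.47, -0.53, 1.23], np.float64(0.0))]
k.5 [([0.0, 1.81, -0.03, 0.68], np.float64(0.0)), ([0.4, 1.81, -0.35, 0.72], np.float64(0.0)), ([0.8, 1.8, -0.67, 0.83], np.float64(0.0))]
k.7 [([0.0, 2.05, -0.16, 0.31], np.float64(0.0)), ([0.4, 2.04, -0.67, 0.39], np.float64(0.0)), ([0.8, 2.04, -1.02, 0.56], np.float64(0.0))]
k.85 [([0.02, 2.11, -0.65, 0.25], np.float64(0.076)), ([0.39, 2.15, -1.08, 0.25], np.float64(0.05)), ([0.78, 2.1, -1.08, 0.45], np.float64(0.096))]
psi -0.45
rest [([-0.0, 1.31, -0.01, 1.32], np.float64(0.0)), ([0.4, 1.3, -0.31, 1.35], np.float64(0
[... 2176 characters left out ...]
[([0.0, 0.78, 0.06, 1.96], np.float64(0.027)), ([0.4, 0.79, -0.2, 1.96], np.float64(0.031)), ([0.79, 0.85, -0.45, 1.96], np.float64(0.052))]
k.25 [([0.0, 1.16, 0.04, 1.55], np.float64(0.0)), ([0.4, 1.16, -0.21, 1.57], np.float64(0.0)), ([0.8, 1.16, -0.46, 1.64], np.float64(0.0))]
k.5 [([0.0, 1.52, 0.02, 1.12], np.float64(0.0)), ([0.4, 1.52, -0.24, 1.15], np.float64(0.0)), ([0.8, 1.52, -0.51, 1.23], np.float64(0.0))]
k.7 [([0.0, 1.78, -0.01, 0.78], np.float64(0.0)), ([0.4, 1.78, -0.31, 0.81], np.float64(0.0)), ([0.8, 1.77, -0.61, 0.91], np.float64(0.0))]
k.85 [([0.0, 1.96, -0.05, 0.51], np.float64(0.0)), ([0.4, 1.96, -0.44, 0.55], np.float64(0.0)), ([0.8, 1.95, -0.79, 0.69], np.float64(0.0))]
```

A regrasp with the tool pitched about -0.5 rad relative to the scoop keeps every pose inside the joint ranges, with flap and scoop tilt reachable up to 0.8 rad. First I'll take the scoop, with its two bars, back to the rest.

```bash
python3 - <<'E'
from kin import *
x,R=tcp(SG+[0,0,150],SY,-.2,0); print(x); go(x,R=R)
E
```

```text
[566.9414332  217.94608098 238.94684155]
lin [ -2.345 -16.153   4.668] turn [-1.854  2.918 -4.769]
```

Emit:
{"name": "move_arm", "arguments": {"turn": [[0, 0.1, -0.1], [-0.1, 0.3, -0.3], [-0.3, 0.5, -0.7], [-0.5, 0.8, -1.1], [-0.7, 1, -1.6], [-0.9, 1.3, -2.1], [-1, 1.5, -2.5], [-1.1, 1.7, -2.9]], "linear": [[0, -0.4, 0], [-0.1, -1.1, 0.1], [-0.3, -2.2, 0.3], [-0.5, -3.5, 0.7], [-0.7, -5, 1.2], [-0.95, -6.6, 1.7], [-1.2, -8.1, 2.3], [-1.4, -9.6, 2.8]], "jaw": [5, 5, 5, 5, 5, 5, 5, 5]}}

```text
clock: 17.42
ee_pos: [576.6, 51.8, 267.9]
ee_rot: [-3.085, -0.213, 0.506]
force: [0.6, -0.2, -4.9]
width: 15.2
```

```bash
python3 - <<'E'
from kin import *
x,R=tcp(SG+[0,0,100],SY,-.1,0); print(x); go(x,R=R); print(robot.sense()["ee_pos"],robot.sense()["force"])
E
```

```text
[568.5625361  218.52014362 188.68692752]
lin [ 1.604 -6.556  3.008] turn [-0.691  2.097 -1.879]
[576.64145055  51.82420914 267.87610913] [ 0.60529384 -0.16739879 -4.93047841]
```

Emit:
{"name": "move_arm", "arguments": {"turn": [[-0.1, 0.3, -0.3], [-0.2, 0.6, -0.6], [-0.3, 0.9, -0.9], [-0.4, 1.2, -1.2], [-0.5, 1.5, -1.5], [-0.6, 1.8, -1.7], [-0.7, 2.1, -1.88], [-0.7, 2.1, -1.88]], "linear": [[0.3, -1.3, 0.5], [0.6, -2.6, 1], [0.9, -3.9, 1.6], [1.2, -5, 2.1], [1.4, -5.8, 2.5], [1.5, -6.3, 2.8], [1.6, -6.55, 3], [1.6, -6.55, 3]], "jaw": [5, 5, 5, 5, 5, 5, 5, 5]}}

```text
clock: 18.08
ee_pos: [564.9, 221.8, 189.4]
ee_rot: [3.077, 0.536, -0.152]
force: [-0.1, 0.1, -3.9]
width: 14.9
```

```bash
python3 - <<'E'
from kin import *
for dz in (20,1): 
    x,R=tcp(SG+[0,0,dz],SY,0,0); print(x); go(x,R=R)
print(robot.sense()["ee_pos"],robot.sense()["force"])
E
```

```text
[570.2 219.1 108.6]
lin [0.479 0.181 3.199] turn [-0.024  0.939  0.045]
[570.2 219.1  89.6]
lin [0.553 0.183 3.955] turn [-0.024  0.939  0.045]
[564.91682775 221.78322763 189.36720902] [-0.13218019  0.10816748 -3.9254149 ]
```

Emit:
{"name": "move_arm", "arguments": {"turn": [[0, 0.3, 0], [0, 0.6, 0], [0, 0.94, 0.05], [0, 0.94, 0.05], [0, 0.94, 0.05], [0, 0.94, 0.05], [0, 0.94, 0.05], [0, 0.94, 0.05]], "linear": [[0.15, 0.18, 0.6], [0.3, 0.18, 1.2], [0.42, 0.18, 1.9], [0.45, 0.18, 2.5], [0.48, 0.18, 3], [0.5, 0.18, 3.3], [0.52, 0.18, 3.4], [0.52, 0.18, 3.4]], "jaw": [5, 5, 5, 5, 5, 5, 5, 5]}}

```text
clock: 18.75
ee_pos: [570.9, 219.0, 103.6]
ee_rot: [-3.094, -0.53, 0.0]
force: [-0.2, -0.1, -4.2]
width: 15.2
```

```bash
python3 - <<'E'
from kin import *
x,R=tcp(SG+[0,0,0],SY,0,0); print(x); go(x,R=R)
print(robot.sense()["ee_pos"],robot.sense()["force"])
E
```

```text
[570.2 219.1  88.6]
lin [-0.025 -0.013  0.599] turn [-0.022 -0.003 -0.011]
[570.90109655 218.97148559 103.58365377] [-0.21029304 -0.12172265 -4.24161312]
```

Emit:
{"name": "move_arm", "arguments": {"turn": [[0, 0, 0], [0, 0, 0], [0, 0, 0], [0, 0, 0], [0, 0, 0], [0, 0, 0], [0, 0, 0], [0, 0, 0]], "linear": [[0, 0, 0.2], [0, 0, 0.4], [0, 0, 0.55], [0, 0, 0.62], [0, 0, 0.62], [0, 0, 0.62], [0, 0, 0.62], [0, 0, 0.62]], "jaw": [5, 5, 5, 5, 5, 15, 30, 60]}}

```text
clock: 19.42
ee_pos: [571.9, 219.1, 88.7]
ee_rot: [-3.094, -0.53, -0.003]
force: [0.3, -0.1, -0.3]
width: 38.4
```

Emit:
{"name": "move_arm", "arguments": {"turn": [[0, 0, 0], [0, 0, 0], [0, 0, 0], [0, 0, 0], [0, 0, 0], [0, 0, 0], [0, 0, 0], [0, 0, 0]], "linear": [[0, 0, 0], [0, 0, 0], [0, 0, 0], [0, 0, -0.8], [0, 0, -2.2], [0, 0, -3.8], [0, 0, -5.4], [0, 0, -7]], "jaw": [60, 60, 60, 60, 60, 60, 60, 60]}}

```text
clock: 20.08
ee_pos: [571.3, 218.4, 265.4]
ee_rot: [-3.095, -0.529, -0.003]
force: [0.1, 0.2, 0.4]
width: 59.9
```

```bash
python3 - <<'E'
from kin import *
from hm import handle
handle(); 
a=vision.capture("top"); cv2.imwrite("pics/t6.png",a[:,:,::-1])
w=vision.capture("wrist"); cv2.imwrite("pics/w6.png",w[:,:,::-1])
b=vision.capture("side"); cv2.imwrite("pics/s6.png",b[:,:,::-1])
A=cv2.resize(a[175:305,360:470],(440,520)); W=cv2.resize(w[90:310,255:400],(343,520))
cv2.imwrite("pics/m6.png",np.hstack([A,W])[:,:,::-1])
E
```

```text
[571.3 218.4 265.4] 0.977
yaw 19.26 y at x=570: 219.43
```

View pics/m6.png

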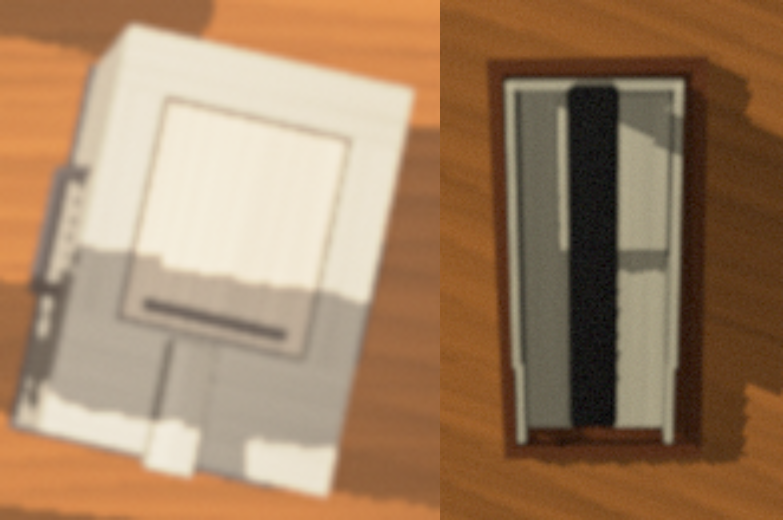

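The scoop is back in its rest, with two bars side by side at its back. The stray bar lies on the fixed lid along the bucket's x, at left-crop rows 340–475 and columns 145–217, just clear of the flap's edge. I'll pick it at its robot-side end and lay it in the front of the scoop.

```bash
cat > bar.py <<'E'
from kin import *
def tool(pos,yaw,psi):
    """TCP pos, tool x along yaw, pitched psi (fingers outward)"""
    return np.array(pos,float),tcp(np.zeros(3),yaw,0,psi)[1]
E
python3 - <<'E'
from bar import *
c=cam("top"); f=lambda x,y:(360+x/4,175+y/4)
for n,p in [("TL",(172,340)),("TR",(217,350)),("BL",(145,465)),("BR",(195,477))]: print(n,onz(c,f(*p),172).round(1))
cs=cam("side"); g=lambda x,y:(280+x/2,60+y/2)
for n,p in [("far-left",(247,237)),("far-right",(268,228)),("near-left",(294,282)),("near-right",(314,263))]: print("side",n,onz(cs,g(*p),172).round(1))
a=np.radians(-11.3);u=np.array([np.cos(a),np.sin(a),0])
for pos,yaw in (([470,-160,153],-10),([515,199,22],19.5)):
  for j3 in (.4,.8):
    x,R=tool(pos,yaw,.2); print(ik(x,R,np.array([-.2,.6,.8,1.8,-.6,.8,-.8]),fix=j3,m=.02))
go([470,-160,250],-101)
s=robot.sense(); print(s["joints"].round(2))
E
```

```text
TL [ 525.6 -154.1  172. ]
TR [ 521.5 -175.2  172. ]
BL [ 467.2 -142.5  172. ]
BR [ 462.2 -165.8  172. ]
side far-left [ 524.9 -153.2  172. ]
side far-right [ 520.7 -176.7  172. ]
side near-left [ 457.9 -129.4  172. ]
side near-right [ 462.  -162.3  172. ]
(array([ 0.01785911,  0.49557193,  0.4       ,  2.22646599, -0.7441559 ,
        0.33792755, -0.69486954]), np.float64(9.977197019950254e-14))
(array([-0.25370434,  0.59729947,  0.79943387,  2.21612509, -1.08      ,
        0.53271171, -0.36678859]), np.float64(0.0023020064961127773))
(array([-0.69128667,  0.81063474,  0.38818596,  2.07589117, -1.08      ,
        0.28080456, -0.62460065]), np.float64(0.044948533055679404))
(array([-0.93197469,  0.91702009,  0.75387927,  1.98746495, -1.08      ,
        0.58320771, -0.69341227]), np.float64(0.11608420364093706))
lin [-8.899 12.934  0.515] turn [-0.038 -0.041  5.073]
[-0.82  0.62  0.7   1.6  -0.45  1.07 -1.23]
```

```bash
python3 - <<'E'
from bar import *
for psi in (0,.05,.1):
 for pos,yaw in (([466,-154.3,159],-11.3),([498.6,193.7,20.5],19.5)):
  o=[]
  for j3 in (.2,.4,.6):
    x,R=tool(pos,yaw,psi); q,e=ik(x,R,np.array([-.6,.8,.5,1.9,-.6,.6,-.8]),fix=j3,m=.02); o.append((q[2:6].round(2).tolist(),round(e,3)))
  print(psi,o)
E
```

```text
0 [([0.2, 2.07, -0.18, 0.58], np.float64(0.0)), ([0.4, 2.06, -0.36, 0.61], np.float64(0.0)), ([0.6, 2.06, -0.53, 0.66], np.float64(0.0))]
0 [([0.2, 2.01, -0.41, 0.37], np.float64(0.0)), ([0.4, 2.0, -0.73, 0.45], np.float64(0.0)), ([0.6, 2.0, -0.96, 0.57], np.float64(0.0))]
0.05 [([0.2, 2.11, -0.21, 0.5], np.float64(0.0)), ([0.4, 2.11, -0.41, 0.54], np.float64(0.0)), ([0.6, 2.11, -0.59, 0.59], np.float64(0.0))]
0.05 [([0.2, 2.05, -0.51, 0.29], np.float64(0.0)), ([0.4, 2.05, -0.86, 0.38], np.float64(0.0)), ([0.6, 2.04, -1.08, 0.51], np.float64(0.001))]
0.1 [([0.2, 2.15, -0.26, 0.43], np.float64(0.0)), ([0.4, 2.15, -0.47, 0.47], np.float64(0.0)), ([0.6, 2.15, -0.67, 0.53], np.float64(0.0))]
0.1 [([0.2, 2.08, -0.64, 0.25], np.float64(0.016)), ([0.4, 2.09, -1.04, 0.33], np.float64(0.0)), ([0.59, 2.05, -1.08, 0.48], np.float64(0.032))]
```

Emit:
{"name": "move_arm", "arguments": {"turn": [[0, 0, 0.5], [0, 0, 1], [0, 0, 1.5], [0, 0, 2], [0, 0, 2.5], [0, 0, 3], [0, 0, 3.5], [0, 0, 4]], "linear": [[-0.8, 1.3, 0], [-1.7, 2.6, 0], [-2.6, 3.9, 0], [-3.5, 5.2, 0], [-4.4, 6.5, 0], [-5.3, 7.8, 0], [-6.2, 9.1, 0.1], [-7.1, 10.4, 0.2]], "jaw": [60, 60, 60, 60, 60, 60, 60, 60]}}

```text
clock: 20.95
ee_pos: [489.5, -86.4, 256.8]
ee_rot: [-3.134, 0.128, -0.002]
force: [0.9, -0.3, -0.8]
width: 60.0
```

```bash
python3 - <<'E'
from bar import *
go([466,-154.3,210],-101.3); print(robot.sense()["ee_pos"])
E
```

```text
lin [-0.718  2.792  1.859] turn [-0.044 -0.006  1.102]
[489.53635243 -86.40129815 256.82038297]
```

Emit:
{"name": "move_arm", "arguments": {"turn": [[0, 0, 0.3], [0, 0, 0.6], [0, 0, 0.9], [0, 0, 1.1], [0, 0, 1.1], [0, 0, 1.1], [0, 0, 1.1], [0, 0, 1.1]], "linear": [[-0.2, 0.8, 0.3], [-0.4, 1.6, 0.6], [-0.6, 2.3, 1], [-0.72, 2.7, 1.4], [-0.72, 2.79, 1.8], [-0.72, 2.79, 1.86], [-0.72, 2.79, 1.86], [-0.72, 2.79, 1.86]], "jaw": [50, 50, 50, 50, 50, 50, 50, 50]}}

```text
clock: 21.62
ee_pos: [466.3, -153.2, 209.6]
ee_rot: [-3.122, 0.305, 0.0]
force: [-0.0, -0.7, -0.1]
width: 49.9
```

```bash
python3 - <<'E'
from bar import *
go([466,-154.3,159],-101.3); s=robot.sense(); print(s["ee_pos"],np.abs(s["qd"]).max())
c=cam("wrist"); w=vision.capture("wrist"); cv2.imwrite("pics/w7.png",w[:,:,::-1])
for n,P in [("TL",(525.6,-154.1,172)),("TR",(521.5,-175.2,172)),("BL",(466,-142.5,172)),("BR",(462.2,-165.8,172))]: print(n,proj(c,P).round())
E
```

```text
lin [-0.     0.057  2.024] turn [-0.048  0.005  0.022]
[ 466.26080428 -153.16510194  209.59946749] 0.012220907748012731
TL [[298. 155.]]
TR [[348. 155.]]
BL [[301. 284.]]
BR [[350. 283.]]
```

View pics/w7.png

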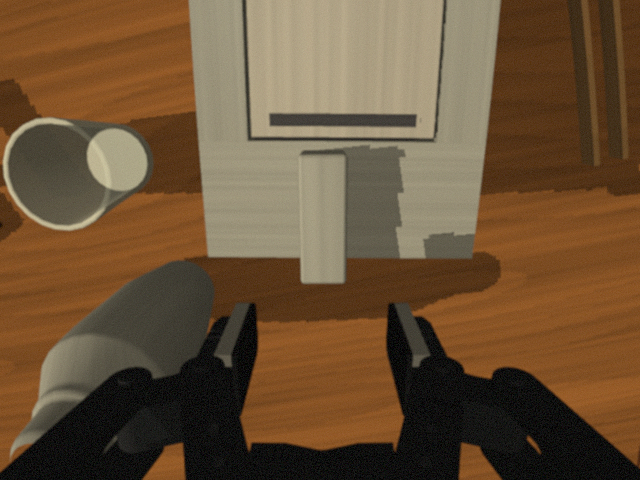

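The bar's top face is at columns 301–345 and rows 152–283, against a prediction of 298–350 and 155–284. It is on the jaw axis (323 against 322), clear of the flap, with its end under the grasp point. I'll descend, grip and lift.

Emit:
{"name": "move_arm", "arguments": {"turn": [[0, 0, 0], [0, 0, 0], [0, 0, 0], [0, 0, 0], [0, 0, 0], [0, 0, 0], [0, 0, 0], [0, 0, 0]], "linear": [[0, 0, 0.6], [0, 0, 1.2], [0, 0, 1.7], [0, 0, 1.95], [0, 0, 2.02], [0, 0, 2.02], [0, 0, 2.02], [0, 0, 2.02]], "jaw": [50, 50, 50, 50, 50, 40, 30, 20]}}

```text
clock: 22.33
ee_pos: [467.1, -153.2, 160.2]
ee_rot: [-3.122, 0.305, -0.003]
force: [-1.4, 1.7, 8.3]
width: 21.0
```

Emit:
{"name": "move_arm", "arguments": {"turn": [[0, 0, 0], [0, 0, 0], [0, 0, 0], [0, 0, 0], [0, 0, 0], [0, 0, 0], [0, 0, 0], [0, 0, 0]], "linear": [[0, 0, 0], [0, 0, 0], [0, 0, 0], [0, 0, 0], [0, 0, -0.3], [0, 0, -0.8], [0, 0, -1.6], [0, 0, -2.4]], "jaw": [10, 10, 10, 10, 10, 10, 10, 10]}}

```text
clock: 23.0
ee_pos: [466.4, -153.5, 221.0]
ee_rot: [-3.122, 0.306, -0.001]
force: [0.5, -1.3, -0.7]
width: 20.0
```

```bash
python3 - <<'E'
from bar import *
s=robot.sense(); print(s["ee_pos"],s["width"],s["force"])
c=cam("wrist"); w=vision.capture("wrist")
import sys
# brightness profile along column 322 between rows 140..330: bar (bright) extent
g=w.max(2).astype(int); print(g[100:340:8,322].tolist()); print(g[240,280:370:5].tolist())
go([498.6,193.7,150],-70.5)
E
```

```text
[ 466.3887955  -153.50492718  221.00267466] 20.021392691185614 [ 0.5123534  -1.25190274 -0.7046167 ]
[180, 179, 66, 71, 175, 126, 156, 152, 143, 86, 144, 153, 150, 147, 154, 152, 154, 146, 150, 155, 153, 152, 156, 149, 147, 153, 99, 100, 96, 94]
[152, 154, 153, 156, 166, 160, 162, 161, 148, 153, 159, 152, 155, 150, 138, 136, 155, 155]
lin [ -1.549 -13.9     3.026] turn [-0.022 -0.075 -5.118]
```

Emit:
{"name": "move_arm", "arguments": {"turn": [[0, 0, -0.3], [0, 0, -0.9], [0, 0, -1.5], [0, 0, -2.1], [0, 0, -2.7], [0, 0, -3.3], [0, 0, -3.9], [0, 0, -4.5]], "linear": [[0, -0.6, -0.6], [0.1, -1.8, -1], [0.1, -3.3, -1], [0, -4.9, -1], [-0.3, -6.5, -1], [-0.6, -8.1, -1], [-0.9, -9.7, -0.6], [-1.2, -11.3, 0]], "jaw": [10, 10, 10, 10, 10, 10, 10, 10]}}

```text
clock: 23.72
ee_pos: [494.6, 128.6, 227.3]
ee_rot: [-3.108, -0.437, -0.017]
force: [1.2, -0.1, -1.3]
width: 19.9
```

```bash
python3 - <<'E'
from bar import *
s=robot.sense(); print(s["ee_pos"],s["width"],s["joints"].round(2)); go([496.5,193,130],-70.5)
E
```

```text
[494.58443474 128.57497603 227.25865075] 19.94230024805523 [-0.79  0.52  0.72  1.93 -0.45  0.85 -1.12]
lin [ 0.739 -2.452  3.902] turn [-0.007 -0.109 -0.585]
```

Emit:
{"name": "move_arm", "arguments": {"turn": [[0, 0, -0.3], [0, 0, -0.58], [0, -0.1, -0.58], [0, -0.1, -0.58], [0, -0.1, -0.58], [0, -0.1, -0.58], [0, -0.1, -0.58], [0, -0.1, -0.58]], "linear": [[0.3, -1, 0.3], [0.6, -2, 0.9], [0.8, -2.5, 1.7], [0.82, -2.5, 2.6], [0.82, -2.5, 3.4], [0.82, -2.5, 3.9], [0.82, -2.5, 3.9], [0.82, -2.5, 3.9]], "jaw": [10, 10, 10, 10, 10, 10, 10, 10]}}

```text
clock: 24.38
ee_pos: [498.0, 194.4, 130.0]
ee_rot: [-3.096, -0.531, 0.0]
force: [0.1, 0.1, -0.1]
width: 19.9
```

```bash
python3 - <<'E'
from bar import *
s=robot.sense(); print(s["ee_pos"],s["force"],s["joints"].round(2)); go([499,193.6,20.5],-70.5)
# where is the handle end in the wrist picture: dark bar in columns ~322
w=vision.capture("wrist"); g=w.max(2).astype(int)
cv2.imwrite("pics/w8.png",w[:,:,::-1])
for r in range(60,320,20): x=np.where(g[r,240:400]<35)[0]; print(r,(240+x.min(),240+x.max(),len(x)) if len(x) else None)
c=cam("wrist"); u=np.array([np.cos(np.radians(19.5)),np.sin(np.radians(19.5)),0]); print(proj(c,[SG+[1,0,10]-35*u,SG+[1,0,10]+75*u]).round())
E
```

```text
[497.95970297 194.40649015 130.01254429] [ 0.06641719  0.08054948 -0.09280746] [-0.8   0.68  0.58  1.95 -0.58  0.68 -1.09]
lin [0.029 0.046 4.38 ] turn [-0.003  0.001 -0.008]
60 (np.int64(305), np.int64(391), 41)
80 (np.int64(305), np.int64(345), 40)
100 (np.int64(305), np.int64(345), 41)
120 (np.int64(306), np.int64(344), 37)
140 (np.int64(306), np.int64(344), 37)
160 (np.int64(306), np.int64(344), 38)
180 None
200 None
220 None
240 None
260 None
280 None
300 None
[[ 326.  206.]
 [ 327. -122.]]
```

The held bar is above the handle's front end here, so a straight descent would hit it. I'll back off 40 mm, go lower, then come in under the handle.

Emit:
{"name": "move_arm", "arguments": {"turn": [[0, 0, 0], [0, 0, 0], [0, 0, 0], [0, 0, 0], [0, 0, 0], [0, 0, 0], [0, 0, 0], [0, 0, 0]], "linear": [[-0.8, 0, 0], [-1.6, 0, 0.2], [-1.6, 0, 1.2], [-1.6, 0, 2.2], [-1.6, 0, 2.7], [-1.6, 0, 2.8], [-1.6, 0.04, 2.8], [-1.6, 0.04, 2.8]], "jaw": [10, 10, 10, 10, 10, 10, 10, 10]}}

```text
clock: 25.1
ee_pos: [462.5, 180.2, 61.9]
ee_rot: [-3.096, -0.53, -0.006]
force: [0.3, 0.5, -1.1]
width: 20.1
```

```bash
python3 - <<'E'
from bar import *
s=robot.sense(); print(s["ee_pos"],s["force"],s["width"],s["joints"].round(2)); go([499,193.6,60],-70.5);go([499,193.6,20.5],-70.5)
E
```

```text
[462.52812413 180.2009511   61.86165568] [ 0.33033318  0.50680718 -1.05417913] 20.05137458661974 [-0.72  0.74  0.44  2.09 -0.71  0.46 -0.96]
lin [ 1.554 -0.02   0.081] turn [-0.002 -0.038 -0.013]
lin [ 1.548 -0.02   1.661] turn [-0.002 -0.038 -0.013]
```

Emit:
{"name": "move_arm", "arguments": {"turn": [[0, 0, 0], [0, 0, 0], [0, 0, 0], [0, 0, 0], [0, 0, 0], [0, 0, 0], [0, 0, 0], [0, 0, 0]], "linear": [[0.5, 0, 0], [1, 0, 0], [1.4, -0.02, 0], [1.55, -0.02, 0.2], [1.55, -0.02, 0.6], [1.55, -0.02, 1], [1.55, -0.02, 1.3], [1.55, -0.02, 1.3]], "jaw": [10, 10, 10, 10, 10, 10, 10, 10]}}

```text
clock: 25.77
ee_pos: [497.0, 192.9, 27.6]
ee_rot: [-3.096, -0.529, 0.0]
force: [0.7, -0.2, -1.2]
width: 20.0
```

```bash
python3 - <<'E'
from bar import *
s=robot.sense(); print(s["ee_pos"],s["force"],s["moment"],s["width"],s["joints"].round(2));go([499,193.6,20.5],-70.5)
E
```

```text
[496.97069327 192.93849654  27.62217943] [ 0.67628602 -0.22910383 -1.17183021] [-0.02125395  0.03280415 -0.05618452] 19.956739669564286 [-0.69  0.83  0.41  2.   -0.72  0.47 -0.96]
lin [0.085 0.002 0.285] turn [-0.005  0.002 -0.017]
```

Emit:
{"name": "move_arm", "arguments": {"turn": [[0, 0, 0], [0, 0, 0], [0, 0, 0], [0, 0, 0], [0, 0, 0], [0, 0, 0], [0, 0, 0], [0, 0, 0]], "linear": [[0.1, 0, 0], [0.2, 0, 0], [0.2, 0, 0.1], [0.2, 0, 0.2], [0.2, 0, 0.27], [0.2, 0, 0.27], [0.2, 0, 0.27], [0.2, 0, 0.27]], "jaw": [10, 10, 10, 10, 10, 10, 10, 10]}}

```text
clock: 26.43
ee_pos: [501.9, 194.7, 21.5]
ee_rot: [-3.096, -0.529, -0.001]
force: [-1.4, -0.1, 5.9]
width: 19.7
```

Emit:
{"name": "move_arm", "arguments": {"turn": [[0, 0, 0], [0, 0, 0], [0, 0, 0], [0, 0, 0], [0, 0, 0], [0, 0, 0], [0, 0, 0], [0, 0, 0]], "linear": [[0, 0, 0], [0, 0, 0], [0, 0, 0], [0, 0, 0], [0, 0, 0], [0, 0, 0], [0, 0, -0.3], [0, 0, -0.8]], "jaw": [20, 23, 25, 27, 28, 29, 29, 29]}}

```text
clock: 27.1
ee_pos: [501.0, 194.3, 41.0]
ee_rot: [-3.096, -0.529, 0.003]
force: [0.4, 0.2, 0.2]
width: 28.8
```

```bash
python3 - <<'E'
from bar import *
s=robot.sense(); print(s["ee_pos"],s["force"],s["width"])
E
```

```text
[500.98162706 194.31947698  41.03674559] [0.44392981 0.21500305 0.20789212] 28.84684298173164
```

Emit:
{"name": "move_arm", "arguments": {"turn": [[0, 0, 0], [0, 0, 0], [0, 0, 0], [0, 0, 0], [0, 0, 0], [0, 0, 0], [0, 0, 0], [0, 0, 0]], "linear": [[0, 0, -1], [0, 0, -2.4], [0, 0, -4], [0.3, 0, -5.6], [0.9, 0, -6.8], [1.8, 0, -7.6], [2.5, 0, -8], [2.8, 0, -8]], "jaw": [29, 29, 29, 40, 50, 60, 60, 60]}}

```text
clock: 27.77
ee_pos: [570.8, 218.5, 244.4]
ee_rot: [-3.095, -0.53, -0.008]
force: [0.3, -0.9, 0.4]
width: 59.9
```

```bash
python3 - <<'E'
from bar import *
from hm import handle
for i in range(3): handle()
w=vision.capture("wrist"); cv2.imwrite("pics/w9.png",w[:,:,::-1]); g=cv2.GaussianBlur(w,(5,5),0).max(2).astype(int)
c=cam("wrist"); u=np.array([np.cos(np.radians(19.5)),np.sin(np.radians(19.5)),0]); v=np.array([-u[1],u[0],0]); o=np.array([571.3,219.2,0])
print("rows: scoop x -80..75 step 5, cols: scoop y -36..36 step 4, sampled at z=30")
for x in range(-85,80,7):
    uv=proj(c,[o+u*x+v*y+[0,0,30] for y in range(-36,37,4)]).round().astype(int); print(x,[int(g[b,a]) for a,b in uv])
x,R=rpose(60,-.5); go(x,R=R); x,R=rpose(0,-.5); go(x,R=R)
E
```

```text
[570.8 218.5 244.4] 0.157
yaw 19.62 y at x=570: 219.32
[570.1 218.4 242.2] 0.107
yaw 19.53 y at x=570: 219.36
[567.7 217.6 240.6] 0.075
yaw 19.41 y at x=570: 219.41
rows: scoop x -80..75 step 5, cols: scoop y -36..36 step 4, sampled at z=30
-85 [95, 101, 94, 93, 98, 96, 91, 92, 92, 93, 96, 97, 93, 92, 94, 100, 117, 118, 112]
-78 [67, 99, 55, 44, 44, 45, 48, 127, 144, 143, 148, 145, 80, 49, 67, 64, 59, 114, 90]
-71 [53, 122, 124, 72, 72, 73, 74, 60, 51, 51, 54, 55, 98, 74, 77, 76, 74, 149, 88]
-64 [52, 131, 132, 108, 106, 106, 101, 24, 19, 24, 22, 23, 98, 106, 107, 106, 99, 146, 85]
-57 [51, 141, 129, 108, 106, 105, 100, 28, 18, 22, 22, 22, 96, 105, 106, 105, 101, 154, 85]
-50 [51, 112, 113, 107, 105, 107, 103, 29, 24, 22, 23, 23, 89, 105, 107, 105, 101, 154, 86]
-43 [55, 147, 113, 108, 105, 106, 103, 25, 23, 22, 23, 25, 91, 104, 106, 106, 97, 147, 112]
-36 [56, 160, 111, 109, 107, 107, 102, 24, 22, 20, 24, 26, 91, 105, 108, 106, 95, 118, 102]
-29 [50, 160, 124, 108, 106, 108, 103, 25, 20, 23, 20, 24, 86, 105, 108, 106, 96, 143, 107]
-22 [52, 161, 139, 121, 107, 108, 103, 26, 23, 22, 
[... 723 characters left out ...]
1, 26, 22, 24, 24, 148, 112, 110, 107, 99, 150, 106]
41 [49, 167, 151, 174, 169, 173, 172, 44, 26, 26, 25, 25, 148, 117, 110, 108, 103, 142, 97]
48 [48, 104, 96, 121, 169, 173, 175, 41, 24, 26, 24, 25, 148, 117, 108, 107, 104, 134, 96]
55 [50, 104, 100, 112, 107, 111, 132, 38, 24, 26, 26, 23, 147, 117, 109, 109, 95, 129, 97]
62 [48, 165, 115, 112, 108, 108, 110, 30, 25, 27, 27, 24, 100, 109, 108, 108, 97, 154, 105]
69 [64, 180, 153, 159, 160, 159, 159, 45, 24, 29, 24, 29, 133, 163, 161, 160, 158, 177, 93]
76 [87, 87, 87, 86, 86, 89, 88, 88, 88, 91, 90, 90, 88, 87, 89, 89, 89, 91, 92]
lin [-0.107 -0.021  3.549] turn [-0.015 -4.719 -0.024]
lin [-0.093 -0.019  5.949] turn [-0.015 -4.719 -0.024]
```

Samples show the third bar's bright end face at scoop x ≈ -78, within y ±10, lying under the handle. The other two are at the back (x 6–55), so all three are in the scoop. Next I'll regrasp with the pitched tool.

Emit:
{"name": "move_arm", "arguments": {"turn": [[0, -0.9, 0], [0, -1.8, 0], [0, -2.7, 0], [0, -3.6, 0], [0, -4.4, 0], [0, -4.72, 0], [0, -4.72, 0], [0, -4.72, 0]], "linear": [[0, 0, 0.7], [0, 0, 1.4], [0, 0, 2], [-0.05, 0, 2.6], [-0.1, 0, 3.1], [-0.1, 0, 3.55], [-0.1, 0, 3.55], [-0.1, 0, 3.55]], "jaw": [60, 60, 60, 60, 60, 60, 60, 60]}}

```text
clock: 28.63
ee_pos: [561.2, 215.0, 149.0]
ee_rot: [2.923, 0.497, -0.753]
force: [-0.1, -1.9, 0.2]
width: 59.9
```

```bash
python3 - <<'E'
from bar import *
s=robot.sense(); print(s["ee_pos"],s["force"],s["joints"].round(2))
x,R=rpose(0,-.5); go(x,R=R)
E
```

```text
[561.240292   215.00198114 149.02321154] [-0.12062269 -1.87955979  0.15322947] [-0.66  1.02  0.61  1.23 -0.43  1.55 -1.28]
lin [ 1.177 -0.034  2.013] turn [-0.021  0.038 -0.03 ]
```

Emit:
{"name": "move_arm", "arguments": {"turn": [[0, 0, 0], [0, 0, 0], [0, 0, 0], [0, 0, 0], [0, 0, 0], [0, 0, 0], [0, 0, 0], [0, 0, 0]], "linear": [[0.3, 0, 0.5], [0.6, 0, 1], [0.9, -0.03, 1.5], [1.1, -0.03, 1.85], [1.18, -0.03, 2], [1.18, -0.03, 2], [1.18, -0.03, 2], [1.18, -0.03, 2]], "jaw": [60, 60, 60, 60, 50, 35, 20, 5]}}

```text
clock: 29.3
ee_pos: [563.1, 216.2, 91.7]
ee_rot: [2.923, 0.497, -0.751]
force: [-1.1, 0.6, 2.9]
width: 14.8
```

Emit:
{"name": "move_arm", "arguments": {"turn": [[0, 0, 0], [0, 0, 0], [0, 0, 0], [0, 0, 0], [0, 0, 0], [0, 0, 0], [0, 0, 0], [0, 0, 0]], "linear": [[0, 0, 0], [0, 0, 0], [0, 0, 0], [0, 0, 0], [-0.05, 0, -0.1], [-0.1, 0, -0.2], [-0.15, 0, -0.28], [-0.2, 0, -0.36]], "jaw": [5, 5, 5, 5, 5, 5, 5, 5]}}

```text
clock: 29.97
ee_pos: [563.1, 216.2, 102.3]
ee_rot: [2.923, 0.497, -0.751]
force: [0.0, -0.8, -4.7]
width: 14.8
```

```bash
python3 - <<'E'
from bar import *
s=robot.sense(); print(s["ee_pos"],s["ee_rot"],s["force"],s["width"],s["joints"].round(2))
x,R=tcp(SG+[0,0,150],SY,-.08,-.5); go(x,R=R)
E
```

```text
[563.05498295 216.17358569 102.2556927 ] [ 2.92287597  0.49655334 -0.75071701] [ 0.01975261 -0.80485425 -4.65224673] 14.830703363705823 [-0.66  1.07  0.6   1.24 -0.45  1.48 -1.27]
lin [-2.747 -0.015 -4.843] turn [-0.019 -0.737 -0.031]
```

Emit:
{"name": "move_arm", "arguments": {"turn": [[0, -0.1, 0], [0, -0.2, 0], [0, -0.35, 0], [0, -0.5, 0], [0, -0.6, 0], [0, -0.7, 0], [0, -0.74, 0], [0, -0.74, 0]], "linear": [[-0.1, 0, -0.2], [-0.4, 0, -0.7], [-0.8, 0, -1.4], [-1.25, 0, -2.2], [-1.7, 0, -3], [-2.15, 0, -3.8], [-2.55, 0, -4.5], [-2.75, 0, -4.84]], "jaw": [5, 5, 5, 5, 5, 5, 5, 5]}}

```text
clock: 30.63
ee_pos: [562.2, 215.3, 244.2]
ee_rot: [2.882, 0.489, -0.855]
force: [0.7, -0.2, -5.0]
width: 15.0
```

```bash
python3 - <<'E'
from bar import *
s=robot.sense(); print(s["ee_pos"],s["force"],s["width"],s["joints"].round(2))
x,R=bpose(-10,185,-.06,-.5)
q,e=ik(x,R,s["joints"],w=.001,m=.02); print(x,q.round(2),e)
R0=Ro.from_rotvec(s["ee_rot"]);x0=s["ee_pos"]; rv=(R0.inv()*R).as_rotvec()
for f in (.02,.06,.12,.19,.26,.34,.42,.5):
    X=x0+(x-x0)*f; X[2]=x0[2]+(x[2]+30-x0[2])*min(1,f*2.5)
    print((np.degrees(rv*f)/6).round(2),(R0.inv().apply(X-x0)/25).round(2))
E
```

```text
[562.24073337 215.30847777 244.23699488] [ 0.69471138 -0.16580438 -4.97837742] 14.986684569832018 [-0.64  0.97  0.62  1.07 -0.39  1.81 -1.31]
[ 625.60669663 -196.2504671   263.5841135 ] [ 0.07  1.05  0.58  0.77 -0.33  1.96 -1.28] 4.045483106353269e-06
[0.06 0.   0.09] [-0.1   0.33 -0.05]
[0.17 0.01 0.26] [-0.31  0.98 -0.15]
[0.33 0.02 0.52] [-0.63  1.97 -0.3 ]
[0.52 0.03 0.82] [-1.    3.11 -0.47]
[0.72 0.04 1.12] [-1.36  4.26 -0.64]
[0.94 0.05 1.46] [-1.78  5.57 -0.84]
[1.16 0.07 1.8 ] [-2.15  6.88 -0.95]
[1.38 0.08 2.15] [-2.35  8.19 -0.82]
```

Emit:
{"name": "move_arm", "arguments": {"turn": [[0.06, 0.05, 0.09], [0.17, 0.1, 0.26], [0.33, 0.15, 0.52], [0.52, 0.2, 0.82], [0.72, 0.3, 1.12], [0.94, 0.4, 1.46], [1.16, 0.5, 1.8], [1.38, 0.55, 2.15]], "linear": [[-0.1, 0.33, -0.05], [-0.31, 0.98, -0.15], [-0.63, 1.97, -0.3], [-1, 3.11, -0.47], [-1.36, 4.26, -0.64], [-1.78, 5.57, -0.84], [-2.15, 6.88, -0.95], [-2.35, 8.19, -0.82]], "jaw": [5, 5, 5, 5, 5, 5, 5, 5]}}

```text
clock: 31.3
ee_pos: [593.5, 5.4, 294.8]
ee_rot: [3.022, 0.098, -0.802]
force: [1.3, -0.6, -3.7]
width: 15.2
```

```bash
python3 - <<'E'
from bar import *
s=robot.sense(); print(s["ee_pos"],s["force"],s["width"],s["joints"].round(2))
x,R=bpose(-8,178,.03,-.5)
q,e=ik(x,R,s["joints"],w=.001,m=.02); print(x,q.round(2),e); go(x,R=R)
R0=Ro.from_rotvec(s["ee_rot"]);x0=s["ee_pos"]; rv=(R0.inv()*R).as_rotvec()
for f in (.15,.3,.45,.6,.74,.86,.95,1):
    X=x0+(x-x0)*f; print((np.degrees(rv*f)/6).round(2),(R0.inv().apply(X-x0)/25).round(2))
E
```

```text
[593.4725823    5.42268511 294.82764542] [ 1.26864329 -0.60041349 -3.71793998] 15.187742789303611 [-0.35  0.9   0.7   1.1  -0.37  1.81 -1.21]
[ 620.35805361 -195.20168473  262.69227761] [-0.01  1.    0.73  0.93 -0.43  1.83 -1.19] 4.499307628217745e-07
lin [1.112 8.082 0.813] turn [1.153 0.468 2.209]
[0.17 0.07 0.33] [0.17 1.21 0.12]
[0.35 0.14 0.66] [0.33 2.42 0.24]
[0.52 0.21 0.99] [0.5  3.64 0.37]
[0.69 0.28 1.33] [0.67 4.85 0.49]
[0.85 0.35 1.63] [0.82 5.98 0.6 ]
[0.99 0.4  1.9 ] [0.96 6.95 0.7 ]
[1.1  0.44 2.1 ] [1.06 7.68 0.77]
[1.15 0.47 2.21] [1.11 8.08 0.81]
```

Emit:
{"name": "move_arm", "arguments": {"turn": [[0.17, 0.07, 0.33], [0.35, 0.14, 0.66], [0.52, 0.21, 1], [0.69, 0.28, 1.33], [0.85, 0.35, 1.63], [1, 0.4, 1.9], [1.1, 0.44, 2.1], [1.15, 0.47, 2.21]], "linear": [[0.17, 1.2, 0.12], [0.33, 2.4, 0.24], [0.5, 3.6, 0.37], [0.67, 4.8, 0.49], [0.82, 5.9, 0.6], [0.96, 6.9, 0.7], [1.06, 7.6, 0.77], [1.11, 8, 0.81]], "jaw": [5, 5, 5, 5, 5, 5, 5, 5]}}

```text
clock: 31.97
ee_pos: [617.5, -199.0, 261.4]
ee_rot: [-2.996, 0.311, 0.722]
force: [-0.7, -1.0, -5.0]
width: 14.6
```

Emit:
{"name": "move_arm", "arguments": {"turn": [[0, 0, 0], [0, 0, 0], [0, 0, 0], [0, 0, 0], [0, 0, 0], [0, 0, 0], [0, 0, 0], [0, 0, 0]], "linear": [[0, 0, 0], [0, 0, 0], [0, 0, 0], [0, 0, 0], [0, 0, 0], [0, 0, 0], [0, 0, 0], [0, 0, 0]], "jaw": [5, 5, 5, 5, 5, 5, 5, 5]}}

```text
clock: 32.63
ee_pos: [617.7, -198.4, 261.5]
ee_rot: [-2.996, 0.31, 0.722]
force: [0.2, -1.3, -5.5]
width: 15.2
```

```bash
python3 - <<'E'
from bar import *
s=robot.sense(); print(s["ee_pos"],s["force"],s["width"],s["joints"].round(2))
q=s["joints"]
for x,R in [bpose(-8,165,.1,-.5),bkey(0,.2,-.5),bkey(.13,.25,-.5),bkey(.25,.35,-.5),bkey(.4,.52,-.5),bkey(.57,.7,-.5),bkey(.65,.78,-.5)]:
    go(x,R=R); q,e=ik(x,R,q,w=.001,m=.02); print("   ",q.round(2),round(e,3))
E
```

```text
[ 617.68916675 -198.37224147  261.53560307] [ 0.24670393 -1.27900136 -5.45679924] 15.244217663844807 [-0.01  1.    0.74  0.96 -0.43  1.81 -1.18]
lin [-0.009 -0.145  0.344] turn [ 0.002  0.694 -0.084]
    [-0.05  0.95  0.75  1.06 -0.44  1.7  -1.16] 0.0
lin [-0.231 -0.143  0.891] turn [ 0.006  1.648 -0.084]
    [-0.09  0.88  0.77  1.24 -0.46  1.52 -1.12] 0.0
lin [-0.236 -0.143  1.243] turn [ 0.008  2.126 -0.084]
    [-0.11  0.85  0.77  1.32 -0.47  1.43 -1.1 ] 0.0
lin [-0.429 -0.141  1.578] turn [ 0.012  3.081 -0.084]
    [-0.15  0.78  0.78  1.46 -0.5   1.26 -1.06] 0.0
lin [-0.797 -0.138  2.069] turn [ 0.019  4.704 -0.083]
    [-0.2   0.68  0.79  1.69 -0.57  0.99 -0.98] 0.0
lin [-1.066 -0.135  2.674] turn [ 0.027  6.423 -0.082]
    [-0.2   0.58  0.73  1.91 -0.69  0.69 -0.83] 0.0
lin [-1.138 -0.135  2.964] turn [ 0.03   7.187 -0.081]
    [-0.16  0.54  0.66  2.   -0.79  0.55 -0.73] 0.0
```

All poses are inside the ranges this time. I'll go down to first contact, then tip.

Emit:
{"name": "move_arm", "arguments": {"turn": [[0, 0.3, -0.04], [0, 0.7, -0.08], [0, 1, -0.08], [0, 1.3, -0.08], [0, 1.65, -0.08], [0, 1.8, -0.08], [0, 2, -0.08], [0, 2.13, -0.08]], "linear": [[0, -0.07, 0.17], [0, -0.14, 0.34], [-0.08, -0.14, 0.52], [-0.16, -0.14, 0.7], [-0.23, -0.14, 0.89], [-0.23, -0.14, 1], [-0.24, -0.14, 1.12], [-0.24, -0.14, 1.24]], "jaw": [5, 5, 5, 5, 5, 5, 5, 5]}}

```text
clock: 33.3
ee_pos: [598.6, -190.7, 237.4]
ee_rot: [-3.079, 0.305, 0.386]
force: [-0.2, 0.6, -2.0]
width: 15.3
```

```bash
python3 - <<'E'
from bar import *
s=robot.sense(); print(s["ee_pos"],s["force"],s["width"],s["joints"].round(2))
for f,t in [(.13,.25),(.2,.31),(.28,.39),(.36,.48),(.44,.57),(.51,.65),(.57,.71),(.62,.76),(.65,.79)]: x,R=bkey(f,t,-.5); go(x,R=R)
E
```

```text
[ 598.63315636 -190.73974734  237.42671566] [-0.18041593  0.55782664 -2.03427959] 15.34264058740686 [-0.11  0.84  0.76  1.33 -0.47  1.42 -1.1 ]
lin [0.04  0.005 0.026] turn [ 0.004 -0.007 -0.003]
lin [-0.124  0.005  0.189] turn [ 0.004  0.566 -0.003]
lin [-0.346  0.005  0.382] turn [ 0.004  1.33  -0.003]
lin [-0.594  0.005  0.594] turn [ 0.004  2.19  -0.003]
lin [-0.823  0.005  0.83 ] turn [ 4.000e-03  3.049e+00 -2.000e-03]
lin [-1.013  0.005  1.055] turn [ 5.000e-03  3.813e+00 -2.000e-03]
lin [-1.127  0.005  1.25 ] turn [ 5.000e-03  4.386e+00 -2.000e-03]
lin [-1.213  0.005  1.417] turn [ 5.000e-03  4.864e+00 -2.000e-03]
lin [-1.26   0.005  1.52 ] turn [ 5.00e-03  5.15e+00 -2.00e-03]
```

Contact with the flap shows as the force dropping to -2.0 N. Tipping now.

Emit:
{"name": "move_arm", "arguments": {"turn": [[0, 0.57, 0], [0, 1.33, 0], [0, 2.19, 0], [0, 3.05, 0], [0, 3.81, 0], [0, 4.39, 0], [0, 4.86, 0], [0, 5.15, 0]], "linear": [[-0.12, 0, 0.19], [-0.35, 0, 0.38], [-0.59, 0, 0.59], [-0.82, 0, 0.83], [-1.01, 0, 1.06], [-1.13, 0, 1.25], [-1.21, 0, 1.42], [-1.26, 0, 1.52]], "jaw": [5, 5, 5, 5, 5, 5, 5, 5]}}

```text
clock: 33.97
ee_pos: [557.3, -182.3, 208.9]
ee_rot: [3.066, -0.304, 0.449]
force: [-1.6, 0.9, -0.4]
width: 14.8
```

Emit:
{"name": "move_arm", "arguments": {"turn": [[0, 0, 0], [0, 0, 0], [0, 0, 0], [0, 0, 0], [0, 0, 0], [0, 0, 0], [0, 0, 0], [0, 0, 0]], "linear": [[0, 0, 0], [0, 0, 0], [0, 0, 0], [0, 0, 0], [0, 0, 0], [0, 0, 0], [0, 0, 0], [0, 0, 0]], "jaw": [5, 5, 5, 5, 5, 5, 5, 5]}}

```text
clock: 34.63
ee_pos: [557.4, -182.2, 208.7]
ee_rot: [3.067, -0.303, 0.448]
force: [-2.4, 0.9, -1.1]
width: 15.2
```

```bash
python3 - <<'E'
from bar import *
s=robot.sense(); print(s["ee_pos"],s["ee_rot"],s["force"],s["moment"],s["width"],s["joints"].round(2))
x,R=bkey(.65,.79,-.5); go(x,R=R)
b=vision.capture("side"); cv2.imwrite("pics/s10.png",b[:,:,::-1])
w=vision.capture("wrist"); cv2.imwrite("pics/w10.png",w[:,:,::-1])
E
```

```text
[ 557.4189701  -182.18124241  208.73904927] [ 3.06653415 -0.30343039  0.44801003] [-2.3707241   0.94511511 -1.11071899] [ 0.34834813  1.22756044 -0.02636616] 15.183666183144263 [-0.15  0.52  0.63  2.01 -0.76  0.52 -0.75]
lin [0.079 0.017 0.039] turn [-0.007 -0.001 -0.001]
```

```bash
python3 - <<'E'
from bar import *
for f,t in [(.65,.79),(.57,.71),(.44,.57),(.28,.39),(.13,.25)]: x,R=bkey(f,t,-.5); go(x,R=R)
for a in [(-10,160,.2),(-10,185,.1),(-8,200,.03)]: x,R=bpose(*a,-.5); go(x,R=R)
# tip-state check: sample wrist/side images at the projected scoop floor centre line
c=cam("side"); im=cv2.imread("pics/s10.png"); a=np.radians(BYAW); u=np.array([np.cos(a),np.sin(a),0]); k=np.array([0,0,1.]); th=.79
sx=u*np.cos(th)+k*np.sin(th); sz=-u*np.sin(th)+k*np.cos(th); v=np.array([-u[1],u[0],0]); N=np.r_[BX,0]+u*(68-78*np.cos(.65))+k*(150-78*np.sin(.65))
for d in (10,30,50,70,90,110,130,145): print(d,[int(im[b,a2].max()) for a2,b in proj(c,[N+sx*d+sz*3+v*y for y in (-27,-18,-9,0,9,18,27)]).round().astype(int)])
E
```

```text
lin [0.081 0.017 0.041] turn [-0.008 -0.002 -0.002]
lin [ 0.335  0.017 -0.122] turn [-0.008 -0.765 -0.002]
lin [ 0.811  0.017 -0.326] turn [-8.000e-03 -2.102e+00 -1.000e-03]
lin [ 1.451  0.017 -0.465] turn [-8.000e-03 -3.821e+00 -1.000e-03]
lin [ 1.964  0.016 -0.572] turn [-0.009 -5.158  0.   ]
lin [ 2.326  0.016 -1.207] turn [-0.009 -5.636  0.   ]
lin [ 2.902  0.015 -1.855] turn [-9.000e-03 -6.591e+00  1.000e-03]
lin [ 3.335  0.015 -2.173] turn [-9.000e-03 -7.259e+00  1.000e-03]
10 [170, 194, 197, 137, 149, 200, 195]
30 [185, 138, 139, 137, 139, 167, 202]
50 [178, 137, 139, 137, 170, 212, 214]
70 [157, 139, 139, 138, 193, 212, 214]
90 [159, 140, 138, 137, 193, 214, 215]
110 [145, 140, 137, 139, 177, 215, 216]
130 [136, 138, 136, 137, 174, 214, 216]
145 [133, 130, 136, 137, 158, 214, 216]
```

The floor samples are uniform along the scoop, which fits an empty scoop. I'll retreat along the same path.

Emit:
{"name": "move_arm", "arguments": {"turn": [[0, -0.77, 0], [0, -1.5, 0], [0, -2.1, 0], [0, -3, 0], [0, -3.82, 0], [0, -4.5, 0], [0, -5.16, 0], [0, -5.64, 0]], "linear": [[0.34, 0, -0.12], [0.6, 0, -0.23], [0.81, 0, -0.33], [1.13, 0, -0.4], [1.45, 0, -0.47], [1.7, 0, -0.52], [1.96, 0, -0.57], [2.33, 0, -1.2]], "jaw": [5, 5, 5, 5, 5, 5, 5, 5]}}

```text
clock: 35.4
ee_pos: [605.1, -190.6, 251.4]
ee_rot: [-3.061, 0.3, 0.47]
force: [-0.3, 0.0, -3.2]
width: 15.1
```

```bash
python3 - <<'E'
from bar import *
for a in [(-10,160,.2),(-10,185,.1),(-8,205,.03)]: x,R=bpose(*a,-.5); go(x,R=R)
s=robot.sense(); print(s["ee_pos"],s["force"])
E
```

```text
lin [-0.087  0.06  -0.095] turn [-0.004  0.046  0.021]
lin [ 0.027  0.06  -0.955] turn [-0.003 -0.909  0.021]
lin [ 0.146  0.06  -1.652] turn [-0.002 -1.578  0.021]
[ 605.07527195 -190.602493    251.40047885] [-0.32805147  0.03151395 -3.20335158]
```

Emit:
{"name": "move_arm", "arguments": {"turn": [[0, -0.3, 0], [0, -0.6, 0], [0, -0.9, 0], [0, -1.2, 0], [0, -1.5, 0], [0, -1.58, 0], [0, -1.58, 0], [0, -1.58, 0]], "linear": [[0, 0.06, -0.4], [0, 0.06, -0.8], [0.03, 0.06, -1.2], [0.08, 0.06, -1.5], [0.15, 0.06, -1.65], [0.15, 0.06, -1.65], [0.15, 0.06, -1.65], [0.15, 0.06, -1.65]], "jaw": [5, 5, 5, 5, 5, 5, 5, 5]}}

```text
clock: 36.07
ee_pos: [620.7, -195.3, 288.9]
ee_rot: [-2.997, 0.293, 0.716]
force: [0.1, 0.2, -2.5]
width: 15.2
```

```bash
python3 - <<'E'
from bar import *
F=[]
for i in range(6): vision.capture("side"); F.append(robot.sense()["force"])
print(np.mean(F,0),np.std(F,0)); s=robot.sense(); print(s["ee_pos"],s["joints"].round(2))
im=vision.capture("side"); cv2.imwrite("pics/s11.png",im[:,:,::-1])
# scoop floor samples (level), and lid samples vs the first picture
x,R=bpose(-8,205,.03,-.5); gp=s["ee_pos"]-Ro.from_rotvec(s["ee_rot"]).apply([0,0,17.4])
c=cam("side"); a=np.radians(BYAW); u=np.array([np.cos(a),np.sin(a),0]); v=np.array([-u[1],u[0],0]); k=np.array([0,0,1.])
for d in range(-70,75,10): print(d,[int(im[b,a2].max()) for a2,b in proj(c,[gp+u*d-k*95+v*y for y in (-27,-18,-9,0,9,18,27)]).round().astype(int)])
x,R=rpose(120,-.5); 
R0=Ro.from_rotvec(s["ee_rot"]);x0=s["ee_pos"]; rv=(R0.inv()*R).as_rotvec()
for f in (.04,.1,.17,.25,.33,.41,.49,.55):
    X=x0+(x-x0)*f; X[2]=x0[2]; print((np.degrees(rv*f)/6).round(2),(R0.inv().apply(X-x0)/25).round(2))
E
```

```text
[ 0.03538468 -0.21238869 -2.94364043] [0.45763656 0.5087771  0.41413467]
[ 620.37484845 -194.98640259  289.9341483 ] [-0.    0.98  0.74  0.92 -0.43  1.86 -1.18]
-70 [203, 192, 194, 193, 133, 119, 123]
-60 [204, 196, 195, 196, 127, 119, 207]
-50 [197, 196, 195, 195, 136, 209, 209]
-40 [201, 195, 195, 195, 135, 209, 212]
-30 [200, 197, 140, 122, 148, 210, 211]
-20 [200, 196, 120, 121, 129, 209, 209]
-10 [199, 197, 121, 122, 142, 204, 209]
0 [199, 199, 122, 122, 206, 206, 209]
10 [200, 198, 122, 204, 207, 209, 209]
20 [200, 200, 132, 205, 208, 208, 210]
30 [200, 196, 152, 205, 206, 209, 211]
40 [200, 201, 163, 206, 208, 210, 210]
50 [200, 196, 165, 205, 209, 210, 209]
60 [199, 186, 136, 206, 208, 211, 210]
70 [199, 179, 165, 206, 209, 212, 209]
[-0.1  -0.01 -0.18] [-0.19 -0.63  0.1 ]
[-0.24 -0.03 -0.45] [-0.49 -1.57  0.25]
[-0.41 -0.05 -0.77] [-0.83 -2.67  0.42]
[-0.6  -0.07 -1.13] [-1.22 -3.92  0.62]
[-0.79 -0.09 -1.49] [-1.61 -5.18  0.82]
[-0.98 -0.12 -1.85] [-2.   -6.43  1.02]
[-1.17 -0.14 -2.21] [-2.39 -7.69  1.22]
[-1.32 -0.16 -2.49] [-2.68 -8.63  1.37]
```

The weight is down from about -4.8 N to -2.9 N at the same tool pitch, which fits an empty scoop. Back to the rest.

Emit:
{"name": "move_arm", "arguments": {"turn": [[-0.1, 0, -0.18], [-0.24, -0.03, -0.45], [-0.41, -0.05, -0.77], [-0.6, -0.07, -1.13], [-0.79, -0.09, -1.49], [-0.98, -0.12, -1.85], [-1.17, -0.14, -2.21], [-1.32, -0.16, -2.49]], "linear": [[-0.19, -0.63, 0.1], [-0.49, -1.57, 0.25], [-0.83, -2.67, 0.42], [-1.22, -3.92, 0.62], [-1.61, -5.18, 0.82], [-2, -6.43, 1.02], [-2.39, -7.69, 1.22], [-2.68, -8.63, 1.37]], "jaw": [5, 5, 5, 5, 5, 5, 5, 5]}}

```text
clock: 37.08
ee_pos: [588.0, 35.3, 290.0]
ee_rot: [3.022, 0.159, -0.749]
force: [0.4, 0.8, -2.4]
width: 15.0
```

```bash
python3 - <<'E'
from bar import *
s=robot.sense(); print(s["ee_pos"],s["joints"].round(2))
x,R=rpose(60,-.5); x=x+[1,0,0]
R0=Ro.from_rotvec(s["ee_rot"]);x0=s["ee_pos"]; rv=(R0.inv()*R).as_rotvec()
for f in (.17,.34,.51,.68,.82,.92,1):
    X=x0+(x-x0)*f; print((np.degrees(rv*f)/6).round(2),(R0.inv().apply(X-x0)/25).round(2))
E
```

```text
[588.03459835  35.32296018 290.0342495 ] [-0.41  0.87  0.71  1.16 -0.37  1.75 -1.22]
[-0.18 -0.02 -0.34] [ 0.41 -1.24  0.86]
[-0.36 -0.05 -0.67] [ 0.82 -2.48  1.71]
[-0.55 -0.07 -1.01] [ 1.23 -3.72  2.57]
[-0.73 -0.09 -1.34] [ 1.64 -4.96  3.43]
[-0.88 -0.11 -1.62] [ 1.98 -5.98  4.13]
[-0.99 -0.12 -1.82] [ 2.22 -6.71  4.64]
[-1.07 -0.13 -1.97] [ 2.41 -7.3   5.04]
```

Emit:
{"name": "move_arm", "arguments": {"turn": [[-0.18, 0, -0.34], [-0.36, -0.05, -0.67], [-0.55, -0.07, -1], [-0.73, -0.09, -1.34], [-0.88, -0.11, -1.62], [-1, -0.12, -1.82], [-1.07, -0.13, -1.97], [-1.07, -0.13, -1.97]], "linear": [[0.41, -1.24, 0.86], [0.82, -2.48, 1.71], [1.23, -3.72, 2.57], [1.64, -4.96, 3.43], [1.98, -5.98, 4.13], [2.22, -6.71, 4.64], [2.41, -7.3, 5.04], [2.41, -7.3, 5.04]], "jaw": [5, 5, 5, 5, 5, 5, 5, 5]}}

```text
clock: 37.75
ee_pos: [561.5, 220.9, 148.2]
ee_rot: [2.922, 0.511, -0.75]
force: [-0.6, 2.1, -2.5]
width: 15.0
```

Emit:
{"name": "move_arm", "arguments": {"turn": [[0, 0, 0], [0, 0, 0], [0, 0, 0], [0, 0, 0], [0, 0, 0], [0, 0, 0], [0, 0, 0], [0, 0, 0]], "linear": [[0, 0, 0], [0, 0, 0], [0, 0, 0], [0, 0, 0], [0, 0, 0], [0, 0, 0], [0, 0, 0], [0, 0, 0]], "jaw": [5, 5, 5, 5, 5, 5, 5, 5]}}

```text
clock: 38.42
ee_pos: [561.6, 220.8, 148.4]
ee_rot: [2.922, 0.511, -0.75]
force: [0.6, -0.7, -3.2]
width: 15.0
```

```bash
python3 - <<'E'
from bar import *
s=robot.sense(); print(s["ee_pos"],s["ee_rot"],s["joints"].round(2))
# actual TCP when grasped seated: (563.1,216.2,91.6), rot (2.923,.497,-.751)
R=Ro.from_rotvec([2.923,.497,-.751])
for z in (115,91.8): go([563.1,216.2,z],R=R)
E
```

```text
[561.64570581 220.75015695 148.37205502] [ 2.92238639  0.51078802 -0.74960721] [-0.67  1.02  0.61  1.22 -0.43  1.55 -1.28]
lin [0.635 0.196 1.173] turn [ 0.011 -0.013  0.085]
lin [1.082 0.199 1.987] turn [ 0.011 -0.013  0.085]
```

Emit:
{"name": "move_arm", "arguments": {"turn": [[0, 0, 0.08], [0, 0, 0.08], [0, 0, 0.08], [0, 0, 0.08], [0, 0, 0.08], [0, 0, 0.08], [0, 0, 0.08], [0, 0, 0.08]], "linear": [[0.15, 0.2, 0.2], [0.3, 0.2, 0.5], [0.5, 0.2, 0.9], [0.66, 0.2, 1.2], [0.8, 0.2, 1.45], [0.9, 0.2, 1.65], [0.95, 0.2, 1.75], [0.95, 0.2, 1.75]], "jaw": [5, 5, 5, 5, 5, 5, 5, 5]}}

```text
clock: 39.08
ee_pos: [562.6, 216.1, 97.6]
ee_rot: [2.922, 0.498, -0.751]
force: [-0.7, 0.6, -3.2]
width: 14.9
```

```bash
python3 - <<'E'
from bar import *
s=robot.sense(); print(s["ee_pos"],s["force"],s["moment"])
R=Ro.from_rotvec([2.923,.497,-.751])
for z in (91.8,): go([563.1,216.2,z],R=R)
E
```

```text
[562.57097832 216.13318206  97.64129428] [-0.69301928  0.64090828 -3.24500935] [ 0.20484086 -0.69360985  0.00376109]
lin [0.131 0.004 0.195] turn [0.011 0.001 0.006]
```

Below the lip level with no contact force. I'll finish the descent and release.

Emit:
{"name": "move_arm", "arguments": {"turn": [[0, 0, 0], [0, 0, 0], [0, 0, 0], [0, 0, 0], [0, 0, 0], [0, 0, 0], [0, 0, 0], [0, 0, 0]], "linear": [[0.04, 0, 0.07], [0.08, 0, 0.13], [0.12, 0, 0.19], [0.13, 0, 0.22], [0.13, 0, 0.22], [0.13, 0, 0.22], [0.13, 0, 0.22], [0.13, 0, 0.22]], "jaw": [5, 5, 5, 5, 5, 5, 5, 5]}}

```text
clock: 39.75
ee_pos: [563.1, 216.3, 91.7]
ee_rot: [2.922, 0.498, -0.75]
force: [1.0, 1.0, 0.3]
width: 15.3
```

Emit:
{"name": "move_arm", "arguments": {"turn": [[0, 0, 0], [0, 0, 0], [0, 0, 0], [0, 0, 0], [0, 0, 0], [0, 0, 0], [0, 0, 0], [0, 0, 0]], "linear": [[0, 0, 0], [0, 0, 0], [0, 0, 0], [0, 0, 0], [0, 0, 0], [0, 0, -0.4], [0, 0, -1.2], [0, 0, -2.4]], "jaw": [15, 25, 40, 55, 60, 60, 60, 60]}}

```text
clock: 40.42
ee_pos: [588.9, 225.9, 143.9]
ee_rot: [2.92, 0.497, -0.757]
force: [-0.3, 1.0, -0.3]
width: 60.2
```

```bash
python3 - <<'E'
from bar import *
s=robot.sense(); print(s["ee_pos"],s["force"],s["width"]); go([571,218.5,250],-70.5)
E
```

```text
[588.90374883 225.92981139 143.86643942] [-0.27019944  0.97522272 -0.27993237] 60.24328343271354
lin [-2.738  0.043 -3.335] turn [-0.007  4.841 -0.027]
```

Emit:
{"name": "move_arm", "arguments": {"turn": [[0, 0.3, 0], [0, 1, 0], [0, 2, 0], [0, 3, 0], [0, 4, 0], [0, 4.84, 0], [0, 4.84, 0], [0, 4.84, 0]], "linear": [[0, 0, -1], [-0.3, 0, -2], [-1, 0, -2.8], [-1.8, 0.04, -3.2], [-2.4, 0.04, -3.3], [-2.74, 0.04, -3.34], [-2.74, 0.04, -3.34], [-2.74, 0.04, -3.34]], "jaw": [60, 60, 60, 60, 60, 60, 60, 60]}}

```text
clock: 41.08
ee_pos: [570.0, 218.6, 252.0]
ee_rot: [-3.095, -0.526, -0.001]
force: [0.7, 0.0, 0.5]
width: 59.9
```

```bash
python3 - <<'E'
from bar import *
from hm import handle
for i in range(3): handle()
c=cam("wrist"); w=vision.capture("wrist"); cv2.imwrite("pics/w12.png",w[:,:,::-1]); g=cv2.GaussianBlur(w,(5,5),0).max(2).astype(int)
u=np.array([np.cos(np.radians(19.5)),np.sin(np.radians(19.5)),0]); v=np.array([-u[1],u[0],0]); o=np.array([571.3,219.2,0])
for x in range(-85,82,11):
    uv=proj(c,[o+u*x+v*y+[0,0,30] for y in range(-36,37,4)]).round().astype(int); print(x,[int(g[b,a]) for a,b in uv])
# handle ends along its axis
uv=proj(c,[o+u*x+[0,0,116] for x in range(-60,100,2)]).round().astype(int); d=[x for x,(a,b) in zip(range(-60,100,2),uv) if g[b,a]<40]; print("handle dark from",d[0],"to",d[-1])
t0=cv2.imread("pics/t6.png"); t=vision.capture("top")[:,:,::-1]; cv2.imwrite("pics/t12.png",t); s=vision.capture("side")[:,:,::-1]; cv2.imwrite("pics/s12.png",s)
a=cv2.imread("pics/top2.png"); df=cv2.absdiff(a,t).max(2)
for n,(x,y,X,Y) in dict(tongs=(485,205,520,300),lid=(365,180,465,300),tumA=(238,128,280,172),tumB=(325,136,366,180),tumC=(295,232,336,273),shaker=(298,296,346,344),scoop=(190,190,250,282)).items(): print(n,(df[y:Y,x:X]>45).mean().round(3))
E
```

```text
[570.  218.6 252. ] 0.091
yaw 19.34 y at x=570: 219.62
[571.4 219.3 251.4] 0.046
yaw 19.42 y at x=570: 219.51
[572.1 219.5 250.7] 0.03
yaw 19.37 y at x=570: 219.48
-85 [104, 117, 105, 103, 114, 109, 99, 107, 107, 101, 106, 111, 102, 97, 105, 122, 136, 132, 128]
-74 [64, 120, 92, 75, 77, 78, 73, 74, 73, 74, 61, 51, 48, 50, 67, 66, 54, 139, 91]
-63 [53, 120, 148, 170, 165, 167, 163, 51, 19, 22, 23, 22, 82, 103, 105, 106, 101, 146, 86]
-52 [52, 130, 153, 169, 166, 166, 162, 49, 23, 21, 22, 22, 95, 105, 105, 105, 97, 151, 86]
-41 [51, 158, 152, 169, 166, 167, 162, 49, 21, 21, 23, 20, 94, 104, 107, 105, 96, 135, 113]
-30 [54, 153, 152, 169, 167, 168, 164, 47, 22, 24, 22, 23, 91, 104, 107, 104, 99, 116, 99]
-19 [58, 159, 143, 170, 167, 169, 161, 40, 22, 24, 24, 23, 90, 105, 108, 105, 100, 137, 107]
-8 [51, 160, 148, 169, 168, 170, 160, 39, 24, 23, 25, 25, 90, 105, 108, 105, 94, 126, 116]
3 [53, 156, 151, 170, 169, 171, 162, 37, 23, 23, 25, 25, 90, 106, 108, 105, 97, 120, 102]
14 [55, 161, 152, 171, 169, 174, 167, 35, 23, 23, 25, 23, 90, 107, 108, 106, 101, 140, 105]
25 [49, 164, 148, 170, 170, 172, 167, 33, 22, 24, 24, 26, 89, 106, 108, 105, 94, 129, 94]
36 [49, 162, 151, 171, 170, 172, 167, 29, 22, 24, 26, 26, 100, 107, 107, 107, 98, 123, 99]
47 [52, 105, 148, 172, 171, 172, 166, 27, 24, 23, 25, 25, 97, 107, 107, 107, 102, 145, 103]
58 [48, 106, 78, 109, 109, 111, 107, 27, 26, 26, 26, 25, 97, 107, 108, 108, 102, 134, 93]
69 [51, 166, 105, 123, 122, 123, 120, 27, 23, 26, 24, 24, 112, 123, 120, 121, 115, 138, 96]
80 [90, 90, 92, 91, 93, 93, 93, 94, 95, 95, 97, 97, 97, 100, 102, 101, 102, 107, 107]
handle dark from -34 to 72
tongs 0.002
lid 0.23
tumA 0.0
tumB 0.0
tumC 0.0
shaker 0.0
scoop 0.189
```

The scoop samples are uniform, so it is empty. Its handle spans -34 to 72 mm, as it did when seated. The tongs, tumblers and shaker are unchanged. The lid differs, probably from the arm's shadow, so I'll check the flap and lid against the picture with the same arm pose.

```bash
python3 - <<'E'
from h import *
a=np.radians(BYAW); u=np.array([np.cos(a),np.sin(a),0]); v=np.array([-u[1],u[0],0]); c=cam("top")
def S(f):
    g=cv2.GaussianBlur(cv2.imread(f),(3,3),0)
    print(f)
    for x in range(95,-105,-12):
        uv=proj(c,[np.r_[BX,150]+u*x+v*y for y in range(60,-61,-10)]).round().astype(int); print(x,[int(g[b,q].max()) for q,b in uv])
S("pics/t12.png"); S("pics/t6.png")
t=cv2.imread("pics/t12.png").astype(int); p=cv2.imread("pics/t6.png").astype(int)
d=np.abs(t-p).max(2); 
for n,(x,y,X,Y) in dict(lidfar=(400,183,460,240),stray=(395,255,420,298),rest=(365,240,445,300)).items(): print(n,(d[y:Y,x:X]>35).mean().round(3))
E
```

```text
pics/t12.png
95 [235, 236, 236, 236, 236, 235, 235, 235, 235, 234, 234, 234, 234]
83 [235, 235, 235, 235, 235, 235, 234, 234, 233, 232, 232, 231, 231]
71 [235, 232, 219, 218, 217, 219, 218, 217, 216, 219, 216, 233, 233]
59 [236, 233, 242, 243, 243, 243, 243, 241, 241, 241, 238, 235, 235]
47 [236, 231, 242, 243, 243, 243, 243, 241, 241, 241, 237, 235, 236]
35 [236, 229, 243, 243, 244, 243, 243, 241, 241, 241, 240, 235, 235]
23 [236, 234, 243, 243, 243, 243, 243, 241, 241, 241, 238, 235, 235]
11 [236, 229, 243, 243, 244, 243, 243, 241, 242, 241, 236, 235, 236]
-1 [236, 226, 243, 244, 244, 243, 243, 241, 241, 241, 241, 234, 235]
-13 [195, 190, 207, 203, 208, 196, 190, 187, 188, 187, 184, 174, 175]
-25 [178, 172, 192, 172, 175, 178, 157, 161, 168, 170, 180, 174, 174]
-37 [178, 169, 169, 170, 174, 163, 162, 174, 181, 176, 165, 173, 174]
-49 [183, 183, 183, 183, 183, 182, 181, 179, 178, 177, 175, 174, 173]
-61 [181, 181, 181, 181, 181, 180, 180, 179, 177, 177, 176, 175, 174]
-73 [180, 180, 180, 179, 179, 178, 177, 176, 175, 174, 172, 172, 170]
-85 [194, 207, 221, 221, 228, 220, 223, 231, 2
[... 619 characters left out ...]
43, 243, 241, 242, 241, 236, 235, 235]
-1 [236, 226, 243, 244, 244, 243, 243, 241, 242, 241, 240, 231, 235]
-13 [179, 175, 192, 197, 198, 196, 191, 187, 188, 187, 183, 175, 175]
-25 [177, 172, 192, 172, 176, 177, 157, 161, 168, 170, 181, 175, 174]
-37 [178, 170, 169, 170, 174, 162, 161, 162, 164, 163, 165, 173, 174]
-49 [183, 183, 184, 183, 149, 181, 176, 179, 178, 177, 175, 175, 173]
-61 [181, 182, 181, 182, 147, 184, 178, 179, 178, 177, 177, 175, 175]
-73 [181, 180, 181, 180, 144, 184, 177, 176, 176, 174, 173, 171, 171]
-85 [223, 226, 234, 230, 222, 239, 229, 176, 176, 235, 234, 234, 233]
-97 [220, 224, 227, 228, 224, 240, 236, 168, 168, 219, 228, 232, 233]
lidfar 0.0
stray 0.177
rest 0.06
```

```bash
python3 - <<'E'
from h import *
a=np.radians(BYAW); u=np.array([np.cos(a),np.sin(a),0]); v=np.array([-u[1],u[0],0])
for n,fs in (("side",("s12","s6")),("top",("t12","t6","top2"))):
  c=cam(n)
  for f in fs:
    g=cv2.imread(f"pics/{f}.png"); print(f)
    for x in (-28,-32,-34,-36,-38,-40,-42,-44,-48):
        uv=proj(c,[np.r_[BX,150]+u*x+v*y for y in range(44,-49,-6)]).astype(np.float32); print(x,cv2.remap(g.max(2),uv[:,0:1],uv[:,1:2],cv2.INTER_LINEAR)[:,0].tolist())
E
```

```text
s12
-28 [137, 137, 82, 82, 89, 82, 87, 82, 82, 80, 84, 79, 82, 96, 137, 122]
-32 [136, 139, 136, 138, 134, 136, 130, 135, 126, 130, 133, 133, 133, 133, 138, 122]
-34 [136, 139, 139, 139, 140, 138, 139, 140, 135, 135, 136, 138, 136, 136, 137, 122]
-36 [135, 138, 136, 134, 136, 135, 136, 135, 132, 131, 133, 134, 134, 133, 133, 122]
-38 [131, 132, 131, 131, 131, 131, 130, 130, 128, 127, 128, 129, 129, 129, 127, 125]
-40 [130, 130, 131, 130, 129, 129, 129, 128, 128, 128, 128, 128, 127, 127, 126, 126]
-42 [130, 130, 130, 130, 129, 129, 129, 129, 129, 128, 129, 128, 127, 127, 127, 127]
-44 [131, 130, 130, 130, 129, 128, 128, 128, 128, 128, 127, 127, 127, 127, 126, 126]
-48 [130, 130, 130, 130, 129, 129, 129, 128, 128, 127, 127, 126, 125, 125, 125, 125]
s6
-28 [138, 138, 82, 82, 89, 83, 92, 118, 132, 131, 129, 111, 82, 97, 138, 123]
-32 [136, 140, 137, 137, 133, 134, 118, 117, 132, 130, 129, 127, 134, 133, 138, 123]
-34 [136, 141, 140, 139, 141, 130, 118, 116, 131, 129, 127, 131, 135, 136, 136, 123]
-36 [136, 139, 137, 135, 137, 122, 117, 118, 131, 130, 128, 130, 134, 133, 132, 123]
-38 [13
[... 2024 characters left out ...]
 161, 219, 236, 223]
-32 [236, 238, 206, 211, 218, 205, 204, 213, 205, 198, 206, 204, 200, 233, 237, 222]
-34 [233, 239, 233, 234, 238, 232, 234, 237, 230, 229, 233, 232, 229, 238, 235, 223]
-36 [217, 226, 226, 225, 230, 225, 229, 229, 221, 224, 226, 226, 222, 227, 222, 224]
-38 [204, 206, 213, 209, 211, 211, 213, 205, 203, 211, 208, 208, 205, 209, 204, 227]
-40 [220, 218, 219, 217, 218, 218, 217, 215, 214, 218, 215, 217, 211, 216, 215, 230]
-42 [233, 232, 231, 231, 232, 230, 231, 231, 229, 231, 230, 229, 228, 230, 229, 232]
-44 [235, 236, 235, 235, 235, 234, 235, 235, 234, 234, 234, 234, 233, 233, 233, 232]
-48 [235, 236, 235, 236, 234, 235, 234, 234, 234, 234, 232, 233, 232, 232, 231, 230]
```

The flap is flush: its mark and edges have the same pixel values as before. Nothing stands on the lid, and the side view is clean. The only new thing is a bright strip about 22 mm wide in the slit at the free end, which is most likely a bar seen through the gap inside the bucket. I'll hand in.

```bash
python3 -c "
from rig import robot
s=robot.sense(); print(s['clock'],s['ee_pos'],s['width']); print(robot.sign_off())"
```

```text
41.3833 [571.999711   218.7377158  249.37294786] 59.986952031539545
the job is handed in; nothing more can be done
None
```

I handed the job in at 41.4 s of the 72 s allowed, with the tongs moved and all three bars tipped into the bucket. There was one mishap on the way, and I have no picture of the bars inside the bucket.

**What I did:**
- **Tongs:** I lifted them by their open end, with the fingers over the fixed lid, and laid them down to the right of the bucket.
- **First tipping attempt:** this failed. Joints 5 and 6 reached their limits, the arm rose off the flap, and one bar slid out onto the fixed lid.
- **Recovery:** I put the scoop back in its rest, picked that bar up away from the flap and laid it back in the scoop. I then regripped the handle with the tool pitched 0.5 rad.
- **Second tipping attempt:** the scoop held the flap open by pose at about 0.65 rad, with the scoop tilted 0.79 rad, for over half a second. I then set the empty scoop back in the rest and released it.

**Last checks:**
- **Scoop:** it looks empty and its weight reading fell from about 4.8 N to 2.9 N. The handle lies within about 1–3 mm and 0.2° of where I measured it at the start.
- **Flap and lid:** the flap looks flush in the top view, and nothing is on the lid.
- **Tongs, shaker and tumblers:** pixel differences show none of them has moved.
- **Unexplained:** there is a bright patch about 22 mm wide in the slit at the flap's free end. I took it for a bar seen inside the bucket, but I had no picture views left to confirm it.
- **Bars in the bucket:** this rests on the empty scoop and the clear lid.

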